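# Put the sanding blocks back in the sloped rack

### The job

Three sanding blocks were left standing on end on the bench: a small square wooden one, a flat wooden one and a big cork one. Put them back in the sloped rack one by one, each on end in the pocket cut to its size and all the way down, and let go of them. Leave the pliers and the chuck key where they lie.

Things in the scene. Friction and masses are not known exactly. Their poses are not given: they have to be found in the camera images.
- small_block_centre (a point): centre of the small square wooden block, 28 mm wide, 28 mm thick, 70 mm long; its own x runs along its width, y along its length (vertical at the start, as it stands on end), z through its thickness. Loose, stands on its end on the bench at the start, under 100 g
- flat_block_centre (a point): centre of the flat wooden block, 42 mm wide, 18 mm thick, 85 mm long; its own x runs along its width, y along its length (vertical at the start, as it stands on end), z through its thickness. Loose, stands on its end on the bench at the start, under 100 g
- cork_block_centre (a point): centre of the cork sanding block, 58 mm wide, 31 mm thick, 105 mm long; its own x runs along its width, y along its length (vertical at the start, as it stands on end), z through its thickness. Loose, stands on its end on the bench at the start, under 100 g
- small_block: the small square wooden block; origin in the middle of one of its 28 x 70 mm long faces, 14 mm from its centre
- flat_block: the flat wooden block; origin in the middle of one of its 42 x 85 mm faces, 9 mm from its centre
- cork_block: the cork sanding block; origin in the middle of one of its 58 x 105 mm faces, 15.5 mm from its centre
- small_pocket (a point): centre of the mouth of the square pocket of the rack, 35 by 35 mm (x by y), 40 mm deep, flat bottom, rims bevelled 2 mm; its z axis points out of the pocket, along the pocket's axis, which leans 25 degrees from the vertical towards the rack's front (the robot's side); x runs up the sloped face, y along the row of pockets. The block's width goes along x, its thickness along y, its length along z; either end may go down
- flat_pocket (a point): centre of the mouth of the middle, narrow pocket of the rack, 49 by 25 mm (x by y), 40 mm deep, flat bottom, rims bevelled 2 mm; its z axis points out of the pocket, along the pocket's axis, which leans 25 degrees from the vertical towards the rack's front (the robot's side); x runs up the sloped face, y along the row of pockets. The block's width goes along x, its thickness along y, its length along z; either end may go down
- cork_pocket (a point): centre of the mouth of the large pocket of the rack, 65 by 38 mm (x by y), 40 mm deep, flat bottom, rims bevelled 2 mm; its z axis points out of the pocket, along the pocket's axis, which leans 25 degrees from the vertical towards the rack's front (the robot's side); x runs up the sloped face, y along the row of pockets. The block's width goes along x, its thickness along y, its length along z; either end may go down
- rack: fixed plywood rack: a block 98 x 222 x 52 mm, tilted 25 degrees so that its top face looks up and to the rack's front, on a base board; three pockets in a row 75 mm apart along y: square one at +y, narrow one in the middle, large one at -y. Highest edge 99 mm above the bench. Origin: on the bench under its middle; x points to its back, z up
- pliers: loose pliers with red handles, 166 mm long, bystander; origin under the middle
- chuck_key: loose steel chuck key, 76 x 52 x 17 mm, bystander; origin under the middle
Not all that is in view belongs to the job. What is shaped like the flat_block but purple is not meant.

How it is judged:
By the outcome, as a careful person would: the job done as asked, in the order asked, and still so for the second after the job is handed in, with the robot touching nothing.
It also fails if it takes over 61 s, if anything falls off the work surface, if the arm or the gripper's body presses on something with over 40 N, if the wrist force passes 120 N, or if a joint passes its speed limit or range.

### The arm

A 7-joint arm with a two-finger parallel gripper is mounted at the origin on the work surface; the furniture and walls round the work are solid. World frame = base frame: x ahead of the robot, y to its left, z up, the work surface at z = 0. Lengths are in m, angles in degrees, forces in N, time in s.
With the tool pointing down it reaches from about 0.425 to 0.875 m from the base axis. Payload 4.7 kg.
Tool frame: the origin (TCP) lies between the finger pads; the fingertips stand 14 mm ahead of it and the grasp point (between the pads) lies 5 mm behind it (env.tip_reach is the distance from the TCP to the fingertips, in m); z points along the fingers, y is the direction in which the jaws open and shut (so a half turn about z gives the same grasp; the last joint's range is limited). The gripper opens to 87 mm and grips with 3 to 60 N. Pads are 19 mm wide; open, the fingers measure 117 mm over their backs; the gripper's body (75 mm by 190 mm) begins 51 mm behind the grasp point.
Start: joints at [-74.765, 18.392, -4.016, 83.108, 1.295, 78.541, -3.26], TCP at [0.162, 0.63, 0.237] pointing down, gripper open.
Joint ranges: [-163.93, 163.93], [-17.29, 119.83], [-79.2, 71.16], [3.27, 140.29], [-89.18, 269.18], [5.43, 117.66], [-154.24, 154.24]. Speed limits (degrees/s): [147.25, 147.25, 180, 180, 180, 180, 180].

### API

Orientations are given as [roll, pitch, yaw] about the fixed x, y, z axes, in that order (R = Rz(yaw) Ry(pitch) Rx(roll)).
In Python, from cell import env gives the robot as it stands. The module is installed in compiled form; this text tells all that it offers.
- The arm moves only by the shell command python3 -m pendant 'ROWS' [FORCE]. ROWS is JSON, a list of rows, each an object of numbers: "rx", "ry", "rz": the turn, a rotation vector about the tool's x, y, z in degrees; "tx", "ty", "tz": the shift along the tool's x, y, z in mm; "jaw": the finger opening in mm, from 0 to 87. In form: [{"rx": .., "ry": .., "rz": .., "tx": .., "ty": .., "tz": .., "jaw": ..}, ...]. A call has 1 to 20 rows; each row shifts and turns the commanded pose from where the row before left it, along the tool's axes as they then stand; what a row does not reach is not made up. A row lasts 1/12 s, in which the tool goes at most 41.7 mm and 7.16 degrees, less where a joint would pass 70% of its speed; a pose out of reach is approached as far as the arm can. A call with a gripper value outside its range is refused whole. The fingers move at their own pace and stop on an object; FORCE is the grip in N (left out, the last holds). Time passes only in rows, so rows that do not move let the fingers close. It gives the time, the measured TCP pose, the force and the opening at its end, in the units of the state.
- env.get_obs(): the state, without advancing time (a new reading comes with each control period).
- env.read_camera(name): name is "side" or "top"; returns a dict with "img" (400x640x3 uint8, red, green, blue), "range_z" (400x640 float32, m along the optical axis (not along the pixel's ray), 0 where there is no reading), "vertical_fov" (degrees; the focal length in pixels is half the picture's height over the tangent of half this angle, whatever the lens; pixels are square), "cx", "cy" (the principal point, pixels), "distortion" ([k1, k2, p1, p2, k3] as OpenCV has them; the pictures are not rectified), "world_to_cam" (4x4, takes a point from world to camera coordinates). Camera axes: x right, y up, looking along -z (the intrinsics and any distortion apply to the point x, -y, -z); pixel columns grow to the right and rows downward; lengths in m; the calibration is good to about 2 mm. A picture is of the moment at which its call begins.
- env.sign_off(): hands the job in, once; it reports no verdict.
The state is a dict: "time_s": time; "qpos": joint angles; "joint_velocities": joint speeds; "effort": joint torques, N m; "tool_pos": TCP position; "tool_rot": TCP orientation; "force": force on the tool from outside, world axes, zero at the start; "wrist_torque": the same for the moment, N m; "grip_width": finger opening in m.
Only numpy, scipy, OpenCV 4.12 (cv2) and the standard library are available. Lean on these libraries where they do the work, as an engineer would, in place of code of your own. Each camera call takes 0.05 s, during which the arm holds its last target.

## Working session

There is one attempt and no reset: what is moved stays moved. The work goes in short steps, Python scripts to look and compute and a shell command to move; the robot and the scene stay as the last step left them, time stands still between calls to the robot, and variables do not carry over. Pictures are saved under pics/ and viewed, and the job is handed in when it is done.

```bash
ls; mkdir -p pics; python3 - <<'E'
from cell import env
import cv2, numpy as np
print(env.get_obs())
for n in ("side","top"):
    c=env.read_camera(n)
    cv2.imwrite(f"pics/{n}0.png",c["img"][:,:,::-1])
    np.savez(f"{n}0.npz",**c)
    print(n,c["vertical_fov"],c["cx"],c["cy"],c["distortion"],c["world_to_cam"])
E
```

```text
pics
{'time_s': 0.0, 'qpos': array([-74.76709939,  18.43900081,  -4.01354589,  83.17455032,
         1.29668517,  78.53910432,  -3.25967173]), 'joint_velocities': array([-0.00073761,  0.08689134, -0.05207732, -0.14064212, -0.00797525,
       -0.00174913, -0.03443698]), 'effort': array([-7.99291070e-05, -4.91314030e+01, -4.03922265e-01, -3.12512076e+01,
       -6.39229151e-02,  4.41275525e-02,  1.57086552e-04]), 'tool_pos': array([0.16187377, 0.62899091, 0.23546496]), 'tool_rot': array([-1.79892670e+02,  7.92564489e-03,  1.65575629e+02]), 'force': array([ 0.59308122, -0.51832026, -0.52916777]), 'wrist_torque': array([-0.01000932, -0.00875629,  0.05551089]), 'grip_width': 0.08699873177924343}
side 56.56367188769338 319.15796986473987 204.15446844200923 [0.01741666 0.         0.         0.         0.        ] [[-9.99949334e-01 -7.16306790e-04 -1.00407069e-02  5.43094487e-01]
 [-9.03115276e-03 -3.76719038e-01  9.26283545e-01 -3.19139330e-02]
 [-4.44602864e-03  9.26327293e-01  3.76693482e-01 -1.01888186e+00]
 [ 0.00000000e+00  0.00000000e+00  0.00000000e+00  1.00000000e+00]]
top 42.7545406650593 319.5276672766002 197.08477852582342 [-0.01524553  0.          0.          0.          0.        ] [[ 7.83710364e-03 -9.99968838e-01  9.50577087e-04  4.49350982e-02]
 [ 9.87405101e-01  7.88884796e-03  1.58015609e-01 -5.33935169e-01]
 [-1.58018184e-01 -2.99780041e-04  9.87436157e-01 -1.29943026e+00]
 [ 0.00000000e+00  0.00000000e+00  0.00000000e+00  1.00000000e+00]]
```

View pics/top0.png

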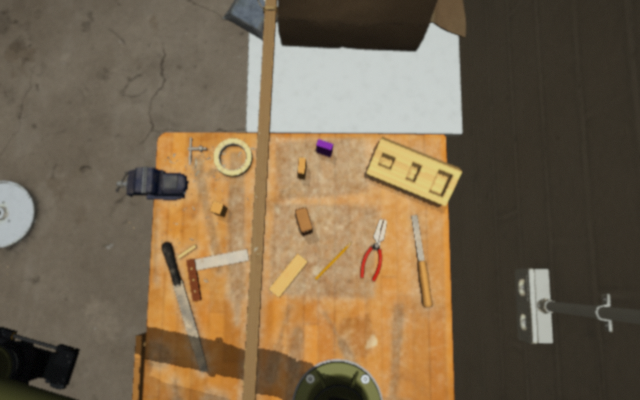

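View pics/side0.png

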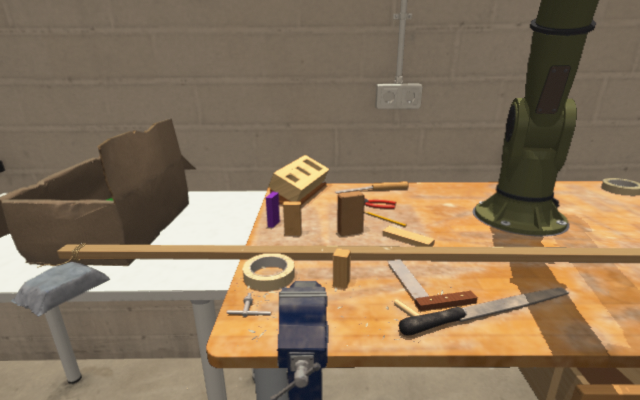

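The top view shows the small square block at (218,209), the flat wooden block at (302,168), the purple decoy at (324,147), the cork block at (304,221) and the rack at (413,171). A bar crosses overhead at column 265 or so. I'll measure with the depth data.

```bash
cat > h.py <<'E'
import numpy as np, cv2
def cloud(c):
    rz=np.asarray(c["range_z"]); H,W=rz.shape
    f=H/2/np.tan(np.radians(float(c["vertical_fov"])/2))
    K=np.array([[f,0,float(c["cx"])],[0,f,float(c["cy"])],[0,0,1]])
    u,v=np.meshgrid(np.arange(W),np.arange(H))
    p=cv2.undistortPoints(np.stack([u,v],-1).reshape(-1,1,2).astype(np.float64),K,np.asarray(c["distortion"]).astype(float)).reshape(H,W,2)
    P=np.stack([p[...,0]*rz,-p[...,1]*rz,-rz,np.ones_like(rz)],-1)
    Wd=(P@np.linalg.inv(c["world_to_cam"]).T)[...,:3]
    Wd[rz<=0]=np.nan
    return Wd
def proj(c,X):
    X=np.atleast_2d(X); H=np.asarray(c["range_z"]).shape[0]
    f=H/2/np.tan(np.radians(float(c["vertical_fov"])/2))
    K=np.array([[f,0,float(c["cx"])],[0,f,float(c["cy"])],[0,0,1]])
    q=(np.c_[X,np.ones(len(X))]@np.asarray(c["world_to_cam"]).T)[:,:3]*[1,-1,-1]
    return cv2.projectPoints(q,np.zeros(3),np.zeros(3),K,np.asarray(c["distortion"]).astype(float))[0].reshape(-1,2)
E
python3 - <<'E'
import numpy as np,cv2
from h import *
np.set_printoptions(precision=4,suppress=True)
T=np.load("top0.npz"); S=np.load("side0.npz")
A=cloud(T);B=cloud(S)
for n,(u,v) in dict(small=(218,208),flat=(302,164),purple=(324,145),cork=(304,216),bar1=(268,60),bar2=(262,160),bar3=(255,300),bar4=(252,380),table=(340,180),rk=(413,171),chuck=(198,150),tape=(215,157),vise=(155,183),box=(350,30)).items(): print(n,A[v,u])
for n,(u,v) in dict(bar=(150,252),bar2=(400,254),bar3=(600,255),small=(341,270),boxedge=(170,130)).items(): print('S',n,B[v,u])
for n,C,c in (("top",A,T),("side",B,S)):
  for nm,(x0,x1,y0,y1,z0) in dict(small=(.4,.56,.2,.33,.06),flat=(.6,.7,.02,.12,.07),cork=(.42,.55,.02,.12,.09)).items():
    m=(C[...,0]>x0)&(C[...,0]<x1)&(C[...,1]>y0)&(C[...,1]<y1)&(C[...,2]>z0)&(C[...,2]<.13)
    q=C[m]; 
    if len(q)<3: print(n,nm,len(q));continue
    zt=np.percentile(q[:,2],80); qq=q[q[:,2]>zt-.006]
    print(n,nm,len(qq),zt,qq.mean(0),cv2.minAreaRect((qq[:,:2]*1000).astype(np.float32)))
E
python3 -c "
import cv2
i=cv2.imread('pics/top0.png');cv2.imwrite('pics/tc.png',cv2.resize(i[125:265,150:470],None,fx=2.5,fy=2.5,interpolation=2))
i=cv2.imread('pics/side0.png');cv2.imwrite('pics/sc.png',cv2.resize(i[140:300,220:460],None,fx=3.3,fy=3.3,interpolation=2))"
```

```text
small [0.4988 0.3094 0.0692]
flat [0.612  0.0948 0.0871]
purple [0.6622 0.0387 0.0885]
cork [0.4753 0.0873 0.1073]
bar1 [0.9226 0.1959 0.0228]
bar2 [0.6371 0.2053 0.0214]
bar3 [0.2659 0.2143 0.0182]
bar4 [0.0679 0.2157 0.0253]
table [ 0.5872 -0.0061  0.0036]
rk [ 0.6063 -0.1986  0.039 ]
chuck [0.6663 0.3822 0.0105]
tape [0.6415 0.3301 0.0334]
vise [0.5586 0.4679 0.0915]
box [ 0.9854 -0.0296  0.0786]
S bar [0.9142 0.2132 0.0167]
S bar2 [0.3688 0.2305 0.0159]
S bar3 [-0.047   0.2416  0.017 ]
S small [0.5012 0.3276 0.0382]
S boxedge [ 0.9995 -0.2147  0.2028]
top small 109 0.07215181038756029 [0.4993 0.3136 0.0705] ((499.59356689453125, 314.4178466796875), (29.811996459960938, 27.99064064025879), 71.62665557861328)
top flat 181 0.08654002790985693 [0.6437 0.0624 0.0849] ((642.6746826171875, 68.92455291748047), (42.49873352050781, 106.27546691894531), 35.135990142822266)
top cork 275 0.10645682224301849 [0.4663 0.0893 0.1048] ((466.4160461425781, 89.21528625488281), (60.345054626464844, 30.943302154541016), 17.22602653503418)
side small 140 0.06854814301380191 [0.5002 0.3174 0.0674] ((499.9002990722656, 315.6556396484375), (29.394084930419922, 28.143173217773438), 71.758056640625)
side flat 127 0.08270862065467738 [0.6391 0.0717 0.0814] ((639.1188354492188, 71.68013763427734), (41.97386169433594, 105.90763092041016), 35.52444076538086)
side cork 158 0.10266062032577841 [0.4663 0.0952 0.1015] ((466.055908203125, 90.97492218017578), (61.121639251708984, 32.430843353271484), 17.09910774230957)
```

View pics/tc.png

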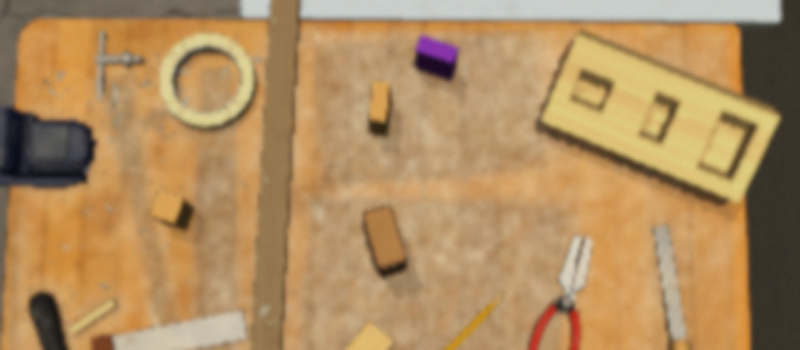

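View pics/sc.png

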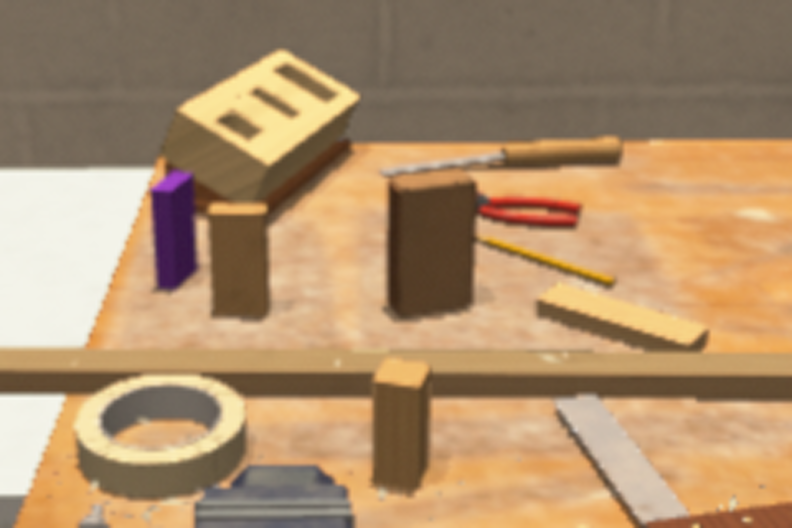

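Cropped: wooden flat block at crop (380,107), i.e. image (302,168); purple decoy at crop (436,57), i.e. image (324,148). The flat_block is the wooden one, since the purple one is excluded. The bar is a low batten on the bench, about 20 mm high. Next I'll fit the block tops and the rack face.

```bash
python3 - <<'E'
import numpy as np,cv2
from h import *
np.set_printoptions(precision=4,suppress=True)
T=np.load("top0.npz"); S=np.load("side0.npz")
for n,c in (("top",T),("side",S)):
  C=cloud(c)
  # table z
  m=(abs(C[...,0]-.55)<.06)&(abs(C[...,1]-0)<.03)&(C[...,2]<.02); print(n,"table z",np.nanmedian(C[m][:,2]))
  hsv=cv2.cvtColor(c["img"],cv2.COLOR_RGB2HSV)
  pur=(hsv[...,0]>120)&(hsv[...,0]<165)&(hsv[...,1]>80)
  m=(abs(C[...,0]-.61)<.06)&(abs(C[...,1]-.095)<.05)&(C[...,2]>.07)&(C[...,2]<.1)&~pur
  q=C[m]; q=q[(q[:,1]>.065)]
  zt=np.percentile(q[:,2],80); qq=q[q[:,2]>zt-.006]
  print("flat",len(qq),zt,qq.mean(0),cv2.minAreaRect((qq[:,:2]*1000).astype(np.float32)))
  m=(abs(C[...,0]-.66)<.06)&(abs(C[...,1]-.04)<.05)&(C[...,2]>.07)&(C[...,2]<.1)&pur
  q=C[m]
  print("pur",cv2.minAreaRect((q[:,:2]*1000).astype(np.float32)))
  # rack face
  m=(C[...,0]>.47)&(C[...,0]<.78)&(C[...,1]<-.05)&(C[...,1]>-.4)&(C[...,2]>.05)&(C[...,2]<.13)
  q=C[m]
  best=None; rng=np.random.default_rng(0)
  for i in range(500):
    a=q[rng.choice(len(q),3,0)]; nn=np.cross(a[1]-a[0],a[2]-a[0]); nn/=np.linalg.norm(nn)+1e-12
    if abs(nn[2])<.8: continue
    k=abs((q-a[0])@nn)<.0025
    if best is None or k.sum()>best.sum(): best=k
  p=q[best]; o=p.mean(0); nn=np.linalg.svd(p-o)[2][2]; nn*=np.sign(nn[2])
  allp=C.reshape(-1,3); allp=allp[np.isfinite(allp[:,0])]
  k=(abs((allp-o)@nn)<.004)&(np.linalg.norm(allp-o,axis=1)<.16)&(allp[:,2]>.01)
  p=allp[k]
  print("plane",best.sum(),nn,"tilt",np.degrees(np.arccos(nn[2])),"dir",np.degrees(np.arctan2(nn[1],nn[0])),"zrange",p[:,2].min(),p[:,2].max())
  # frame in plane
  ex=-(nn*[1,1,0]); ex=np.array([ -nn[0],-nn[1],0]); ex/=np.linalg.norm(ex); y=np.cross([0,0,1],ex); xs=np.cross(y,nn)
  l=np.c_[(p-o)@xs,(p-o)@y]*1000
  r=cv2.minAreaRect(l.astype(np.float32)); print(r)
  ctr=o+xs*r[0][0]/1000+y*r[0][1]/1000; print("centre",ctr,"xs",xs,"y",y)
E
```

```text
top table z -0.0003702311656871293
flat 106 0.0869297944149289 [0.6084 0.0964 0.0851] ((608.1472778320312, 96.74932098388672), (17.853862762451172, 41.503421783447266), 84.57701110839844)
pur ((664.593994140625, 38.09046936035156), (42.24855041503906, 18.943603515625), 71.751953125)
plane 1597 [-0.4066  0.1573  0.9   ] tilt 25.846371312027753 dir 158.850709603623 zrange 0.010947964989153292 0.10287686577944721
((-55.361942291259766, -5.2834320068359375), (222.40603637695312, 207.77713012695312), 88.79792785644531)
centre [ 0.5487 -0.173   0.0546] xs [ 0.8393 -0.3247  0.436 ] y [ 0.3608  0.9326 -0.    ]
side table z -0.0024920711928458905
flat 88 0.08279453919358855 [0.6086 0.1004 0.0816] ((608.6792602539062, 98.19554138183594), (20.16935920715332, 41.274288177490234), 86.41303253173828)
pur ((662.3801879882812, 39.42503356933594), (44.23542404174805, 17.871498107910156), 70.35214233398438)
plane 808 [-0.3907  0.1618  0.9062] tilt 25.019650782667515 dir 157.5030378539273 zrange 0.05160301195058342 0.09772851856561787
((0.6229820251464844, -14.430343627929688), (228.919921875, 99.03535461425781), 89.95693969726562)
centre [ 0.5925 -0.1904  0.0756] xs [ 0.8372 -0.3467  0.4229] y [ 0.3826  0.9239 -0.    ]
```

```bash
python3 - <<'E'
import numpy as np,cv2
from h import *
from scipy.optimize import minimize
np.set_printoptions(precision=4,suppress=True)
a=np.radians(25)
def frame(yaw):
    c,s=np.cos(yaw),np.sin(yaw); Rz=np.array([[c,-s,0],[s,c,0],[0,0,1]])
    return Rz@np.array([np.cos(a),0,np.sin(a)]),Rz@np.array([0,1.,0]),Rz@np.array([-np.sin(a),0,np.cos(a)])
def quad(o,xs,y,w,h,cy,cx=0): return np.array([o+xs*(cx+i*w/2)+y*(cy+j*h/2) for i,j in((1,1),(1,-1),(-1,-1),(-1,1))])
yaw0=np.radians(-22.3)
for n in("top","side"):
  c=dict(np.load(n+"0.npz")); C=cloud(c)
  xs,y,z=frame(yaw0); o=np.array([.5938,-.193,.0783])
  near=(np.linalg.norm(C-o,axis=2)<.135)
  d=(C-o)@z; dm=np.nanmedian(d[near&(abs(d)<.008)]); o=o+z*dm
  ss=8
  def mask(p):
    xs,y,z=frame(p[2]); oo=o+xs*p[0]+y*p[1]
    m=np.zeros((400*4,640*4),np.uint8)
    P=[quad(oo,xs,y,.098,.222,0)]+[quad(oo,xs,y,*k) for k in((.036,.036,.075),(.050,.026,0),(.066,.039,-.075))]
    for i,q in enumerate(P):
      cv2.fillPoly(m,[np.round((proj(c,q)*4+1.5)*16).astype(np.int32)],255*(i==0),shift=4)
    return cv2.resize(m,(640,400),interpolation=cv2.INTER_AREA)/255.
  obs=None
  def cost(p):
    xs,y,z=frame(p[2]); oo=o+xs*p[0]+y*p[1]
    obs=near&(abs((C-oo)@z)<.004)
    return np.sum((mask(p)-obs)**2)
  b=None
  for s in((.004,.004,.02),(-.004,.003,-.02),(0,-.006,.03)):
    x0=np.array([0,0,yaw0]); sim=np.array([x0,x0+[s[0],0,0],x0+[0,s[1],0],x0+[0,0,s[2]]])
    r=minimize(cost,x0,method="Nelder-Mead",options=dict(initial_simplex=sim,xatol=1e-5,fatol=.1,maxiter=400))
    if b is None or r.fun<b.fun:b=r
  p=b.x; xs,y,z=frame(p[2]); oo=o+xs*p[0]+y*p[1]
  print(n,"cost",b.fun,"ctr",oo,"yaw",np.degrees(p[2]),"dm",dm)
  im=cv2.resize(c["img"][:,:,::-1],None,fx=4,fy=4,interpolation=2).copy()
  for q in [quad(oo,xs,y,.098,.222,0)]+[quad(oo,xs,y,*k) for k in((.035,.035,.075),(.049,.025,0),(.065,.038,-.075))]:
    cv2.polylines(im,[np.round(proj(c,q)*4+1.5).astype(np.int32)],True,(255,0,0),1)
  uv=(proj(c,oo)[0]*4).astype(int); cv2.imwrite(f"pics/rk_{n}.png",im[max(uv[1]-200,0):uv[1]+200,uv[0]-260:uv[0]+260])
E
```

```text
top cost 370.7149711649366 ctr [ 0.5938 -0.1916  0.0785] yaw -22.787922211153326 dm 0.00038531085385738674
side cost 73.6478123798539 ctr [ 0.5929 -0.1877  0.0751] yaw -23.131776193572748 dm -0.0016333226633774961
```

View pics/rk_top.png

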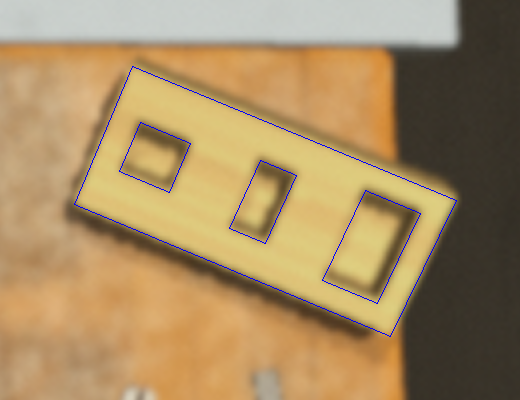

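View pics/rk_side.png

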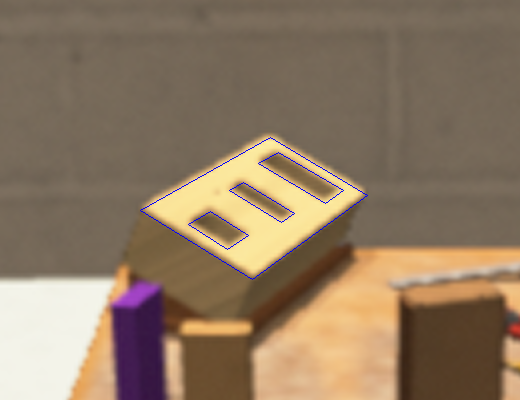

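```bash
cat >> h.py <<'E'
from scipy.spatial.transform import Rotation as R
CTR=np.array([.5934,-.1903,.0783]); YAW=-23.
def rackR(yaw=YAW): # columns x,y,z of pocket frame
    return (R.from_euler('z',yaw,degrees=True)*R.from_euler('y',-25,degrees=True)).as_matrix()
def pocket(k): return CTR+rackR()[:,1]*{'small':.075,'flat':0,'cork':-.075}[k]
def tool_in_rack(): # tool z=-pz, tool y=py -> x=-px... 
    M=rackR(); return np.stack([-M[:,0],M[:,1],-M[:,2]],1)
def down(yaw): return R.from_euler('xyz',[180,0,yaw],degrees=True).as_matrix()
def delta(pos,rot,tp,tR):
    M=R.from_euler('xyz',rot,degrees=True).as_matrix()
    t=M.T@(np.asarray(tp)-pos)*1000; rv=np.degrees(R.from_matrix(M.T@tR).as_rotvec())
    M2=tR.T@(np.asarray(tp)-pos)*1000
    print("turn (tool axes)",rv.round(2),"rows>=%.1f"%(np.linalg.norm(rv)/7.16),"| shift before turning",t.round(1),"rows>=%.1f"%(np.linalg.norm(t)/41.7),"| shift after turning",M2.round(1))
E
python3 - <<'E'
from h import *; from cell import env
np.set_printoptions(precision=4,suppress=True)
o=env.get_obs(); delta(o['tool_pos'],o['tool_rot'],[.4997,.3144,.2355],down(161.6))
print(tool_in_rack(), [pocket(k) for k in('small','flat','cork')])
E
```

```text
turn (tool axes) [-0.1   0.01  3.98] rows>=0.6 | shift before turning [-405.5 -220.6    0.5] rows>=11.1 | shift after turning [-419.9 -191.9    0.1]
[[-0.8343  0.3907  0.389 ]
 [ 0.3541  0.9205 -0.1651]
 [-0.4226  0.     -0.9063]] [array([ 0.6227, -0.1213,  0.0783]), array([ 0.5934, -0.1903,  0.0783]), array([ 0.5641, -0.2593,  0.0783])]
```

```bash
python3 -m pendant '[{"rz":4},{"tx":-28,"ty":-12.8,"jaw":60},{"tx":-28,"ty":-12.8},{"tx":-28,"ty":-12.8},{"tx":-28,"ty":-12.8},{"tx":-28,"ty":-12.8},{"tx":-28,"ty":-12.8},{"tx":-28,"ty":-12.8},{"tx":-28,"ty":-12.8},{"tx":-28,"ty":-12.8},{"tx":-28,"ty":-12.8},{"tx":-28,"ty":-12.8},{"tx":-28,"ty":-12.8},{"tx":-28,"ty":-12.8},{"tx":-28,"ty":-12.8},{"tx":-28,"ty":-12.8},{},{}]' 30
python3 - <<'E'
from h import *; from cell import env
o=env.get_obs(); print(o['tool_pos'],o['tool_rot'],o['qpos'],o['force'],o['grip_width']);delta(o['tool_pos'],o['tool_rot'],[.4997,.3144,.060],down(161.6))
E
```

```text
[0.16188092 0.62902571 0.23555704] [-1.79900662e+02  7.34862156e-03  1.65576966e+02] [-74.76571751  18.43508186  -4.01513059  83.16913646   1.2967647
  78.54044969  -3.25835083] [ 0.20271203 -0.05408499  0.38356334] 0.08666939985180769
turn (tool axes) [-0.1   0.01  3.98] rows>=0.6 | shift before turning [-405.5 -220.3  176. ] rows>=11.8 | shift after turning [-419.9 -191.9  175.6]invalid input at $[0]: expected keys rx, ry, rz, tx, ty, tz, jaw
```

```bash
python3 -m pendant '[{"rx":0,"ry":0,"rz":4,"tx":0,"ty":0,"tz":0,"jaw":60},{"rx":0,"ry":0,"rz":0,"tx":-30,"ty":-13.7,"tz":0,"jaw":60},{"rx":0,"ry":0,"rz":0,"tx":-30,"ty":-13.7,"tz":0,"jaw":60},{"rx":0,"ry":0,"rz":0,"tx":-30,"ty":-13.7,"tz":0,"jaw":60},{"rx":0,"ry":0,"rz":0,"tx":-30,"ty":-13.7,"tz":0,"jaw":60},{"rx":0,"ry":0,"rz":0,"tx":-30,"ty":-13.7,"tz":0,"jaw":60},{"rx":0,"ry":0,"rz":0,"tx":-30,"ty":-13.7,"tz":0,"jaw":60},{"rx":0,"ry":0,"rz":0,"tx":-30,"ty":-13.7,"tz":0,"jaw":60},{"rx":0,"ry":0,"rz":0,"tx":-30,"ty":-13.7,"tz":0,"jaw":60},{"rx":0,"ry":0,"rz":0,"tx":-30,"ty":-13.7,"tz":0,"jaw":60},{"rx":0,"ry":0,"rz":0,"tx":-30,"ty":-13.7,"tz":0,"jaw":60},{"rx":0,"ry":0,"rz":0,"tx":-30,"ty":-13.7,"tz":0,"jaw":60},{"rx":0,"ry":0,"rz":0,"tx":-30,"ty":-13.7,"tz":0,"jaw":60},{"rx":0,"ry":0,"rz":0,"tx":-30,"ty":-13.7,"tz":0,"jaw":60},{"rx":0,"ry":0,"rz":0,"tx":-30,"ty":-13.7,"tz":0,"jaw":60},{"rx":0,"ry":0,"rz":0,"tx":0,"ty":0,"tz":0,"jaw":60},{"rx":0,"ry":0,"rz":0,"tx":0,"ty":0,"tz":0,"jaw":60}]' 30
python3 - <<'E'
from h import *; from cell import env
o=env.get_obs(); print(o['time_s'],o['tool_pos'],o['tool_rot'],o['qpos'],o['force'],o['grip_width']);delta(o['tool_pos'],o['tool_rot'],[.4997,.3144,.060],down(161.6))
E
```

```text
time_s: 1.52
tool_pos: [0.5014, 0.3122, 0.2361]
tool_rot: [-179.9, 0.0, 161.3]
force: [-0.1, 0.8, -0.9]
grip_width: 0.06
1.5167 [0.50137267 0.31217194 0.23609541] [-1.79936565e+02  9.30422083e-03  1.61272320e+02] [-45.95268216  11.13144994  13.17635304  92.48415956  -2.54369155
  76.72712651  38.84280146] [-0.08891397  0.84169133 -0.9383241 ] 0.05997207465541934
turn (tool axes) [-0.06  0.01 -0.33] rows>=0.0 | shift before turning [  2.3   1.8 176.1] rows>=4.2 | shift after turning [  2.3   1.6 176.1]
```

```bash
python3 -m pendant '[{"rx":0,"ry":0,"rz":0,"tx":2.3,"ty":1.8,"tz":20,"jaw":60},{"rx":0,"ry":0,"rz":0,"tx":0,"ty":0,"tz":20,"jaw":60},{"rx":0,"ry":0,"rz":0,"tx":0,"ty":0,"tz":20,"jaw":60},{"rx":0,"ry":0,"rz":0,"tx":0,"ty":0,"tz":20,"jaw":60},{"rx":0,"ry":0,"rz":0,"tx":0,"ty":0,"tz":20,"jaw":60},{"rx":0,"ry":0,"rz":0,"tx":0,"ty":0,"tz":20,"jaw":60},{"rx":0,"ry":0,"rz":0,"tx":0,"ty":0,"tz":20,"jaw":60},{"rx":0,"ry":0,"rz":0,"tx":0,"ty":0,"tz":20,"jaw":60},{"rx":0,"ry":0,"rz":0,"tx":0,"ty":0,"tz":16,"jaw":60},{"rx":0,"ry":0,"rz":0,"tx":0,"ty":0,"tz":0,"jaw":60},{"rx":0,"ry":0,"rz":0,"tx":0,"ty":0,"tz":0,"jaw":60}]' 30
cat > look.py <<'E'
import sys
from h import *; from cell import env
n=sys.argv[1]; x=np.array(eval(sys.argv[2])); hs=int(sys.argv[3]) if len(sys.argv)>3 else 60
ims=[]
for cn in("top","side"):
    c=env.read_camera(cn); np.savez(f"{n}_{cn}.npz",**c)
    u,v=proj(c,x)[0].astype(int); u=np.clip(u,hs,639-hs); v=np.clip(v,hs,399-hs)
    ims.append(cv2.resize(c["img"][v-hs:v+hs,u-hs:u+hs,::-1],(395,395),interpolation=2)); print(cn,"crop origin",u-hs,v-hs,"scale",395/2/hs)
cv2.imwrite(f"pics/{n}.png",np.hstack(ims))
E
python3 look.py s1 "[.5,.314,.06]"
```

```text
time_s: 2.43
tool_pos: [0.4966, 0.3179, 0.0597]
tool_rot: [-179.9, -0.1, 161.7]
force: [-0.3, 0.5, 0.6]
grip_width: 0.0601
top crop origin 156 148 scale 3.2916666666666665
side crop origin 281 196 scale 3.2916666666666665
```

View pics/s1.png

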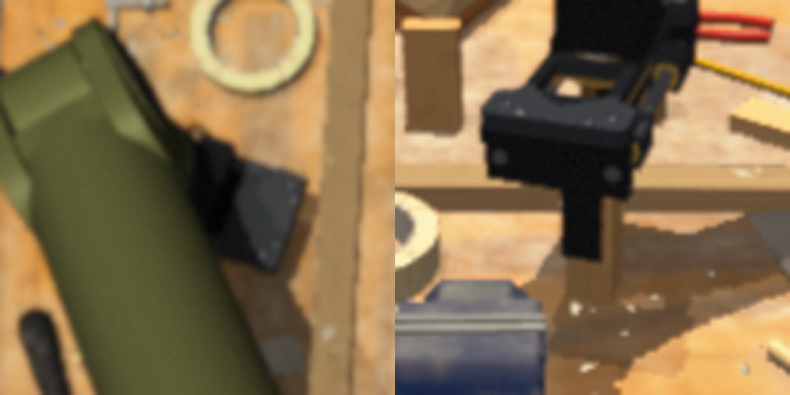

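The tool sits astride the small block; the side view shows the front finger at (582,220) and the block behind it at (595,260). I'll shift the small residual, then close.

```bash
python3 -m pendant '[{"rx":0,"ry":0,"rz":0,"tx":-4,"ty":-2.3,"tz":0,"jaw":60},{"rx":0,"ry":0,"rz":0,"tx":0,"ty":0,"tz":0,"jaw":60},{"rx":0,"ry":0,"rz":0,"tx":0,"ty":0,"tz":0,"jaw":60},{"rx":0,"ry":0,"rz":0,"tx":0,"ty":0,"tz":0,"jaw":60}]' 30
python3 -m pendant '[{"rx":0,"ry":0,"rz":0,"tx":0,"ty":0,"tz":0,"jaw":20},{"rx":0,"ry":0,"rz":0,"tx":0,"ty":0,"tz":0,"jaw":20},{"rx":0,"ry":0,"rz":0,"tx":0,"ty":0,"tz":0,"jaw":20},{"rx":0,"ry":0,"rz":0,"tx":0,"ty":0,"tz":0,"jaw":20},{"rx":0,"ry":0,"rz":0,"tx":0,"ty":0,"tz":0,"jaw":20},{"rx":0,"ry":0,"rz":0,"tx":0,"ty":0,"tz":0,"jaw":20},{"rx":0,"ry":0,"rz":0,"tx":0,"ty":0,"tz":0,"jaw":20}]' 30
```

```text
time_s: 2.87
tool_pos: [0.5017, 0.3139, 0.0613]
tool_rot: [179.9, 0.0, 161.6]
force: [0.3, -0.0, -0.6]
grip_width: 0.0601
time_s: 3.45
tool_pos: [0.5012, 0.3138, 0.0605]
tool_rot: [-180.0, -0.0, 161.6]
force: [-0.4, -0.7, -0.3]
grip_width: 0.0279
```

```bash
python3 -m pendant '[{"rx":0,"ry":0,"rz":0,"tx":0,"ty":0,"tz":-15,"jaw":20},{"rx":0,"ry":0,"rz":0,"tx":0,"ty":0,"tz":-25,"jaw":20},{"rx":0,"ry":0,"rz":0,"tx":0,"ty":0,"tz":-25,"jaw":20},{"rx":0,"ry":0,"rz":0,"tx":0,"ty":0,"tz":-25,"jaw":20},{"rx":0,"ry":0,"rz":0,"tx":0,"ty":0,"tz":-25,"jaw":20},{"rx":0,"ry":0,"rz":0,"tx":0,"ty":0,"tz":-25,"jaw":20},{"rx":0,"ry":0,"rz":0,"tx":0,"ty":0,"tz":-20,"jaw":20},{"rx":0,"ry":0,"rz":0,"tx":0,"ty":0,"tz":-10,"jaw":20},{"rx":0,"ry":0,"rz":0,"tx":0,"ty":0,"tz":0,"jaw":20},{"rx":0,"ry":0,"rz":0,"tx":0,"ty":0,"tz":0,"jaw":20}]' 30
python3 - <<'E'
from h import *; from cell import env
o=env.get_obs(); print(o['tool_pos'])
tp=pocket('small')+rackR()[:,2]*.1; print(tp)
delta(o['tool_pos'],o['tool_rot'],tp,tool_in_rack())
E
```

```text
time_s: 4.28
tool_pos: [0.5012, 0.3137, 0.23]
tool_rot: [-180.0, -0.0, 161.6]
force: [0.0, -0.1, -0.7]
grip_width: 0.0278
[0.50116581 0.31368842 0.23003143]
[ 0.58380262 -0.10474912  0.16893078]
turn (tool axes) [  0.99 -24.99   4.51] rows>=3.5 | shift before turning [-210.7 -370.9   61.1] rows>=10.3 | shift after turning [-191.3 -352.9  156.6]
```

```bash
python3 -m pendant '[{"rx":0,"ry":0,"rz":0,"tx":-8,"ty":-14,"tz":0,"jaw":20},{"rx":0,"ry":0,"rz":0,"tx":-15,"ty":-26.5,"tz":0,"jaw":20},{"rx":0,"ry":0,"rz":0,"tx":-15,"ty":-26.5,"tz":0,"jaw":20},{"rx":0,"ry":0,"rz":0,"tx":-15,"ty":-26.5,"tz":0,"jaw":20},{"rx":0,"ry":0,"rz":0,"tx":-15,"ty":-26.5,"tz":0,"jaw":20},{"rx":0,"ry":0,"rz":0,"tx":-15,"ty":-26.5,"tz":0,"jaw":20},{"rx":0,"ry":0,"rz":0,"tx":-15,"ty":-26.5,"tz":0,"jaw":20},{"rx":0,"ry":0,"rz":0,"tx":-15,"ty":-26.5,"tz":0,"jaw":20},{"rx":0,"ry":0,"rz":0,"tx":-15,"ty":-26.5,"tz":0,"jaw":20},{"rx":0,"ry":0,"rz":0,"tx":-15,"ty":-26.5,"tz":0,"jaw":20},{"rx":0,"ry":0,"rz":0,"tx":-15,"ty":-26.5,"tz":0,"jaw":20},{"rx":0,"ry":0,"rz":0,"tx":-15,"ty":-26.5,"tz":0,"jaw":20},{"rx":0,"ry":0,"rz":0,"tx":-15,"ty":-26.5,"tz":0,"jaw":20},{"rx":0,"ry":0,"rz":0,"tx":-15,"ty":-26.5,"tz":0,"jaw":20},{"rx":0,"ry":0,"rz":0,"tx":-8,"ty":-12,"tz":0,"jaw":20},{"rx":0,"ry":0,"rz":0,"tx":0,"ty":0,"tz":0,"jaw":20}]' 30
python3 -m pendant '[{"rx":0.2,"ry":-5,"rz":0.9,"tx":0,"ty":0,"tz":0,"jaw":20},{"rx":0.2,"ry":-5,"rz":0.9,"tx":0,"ty":0,"tz":0,"jaw":20},{"rx":0.2,"ry":-5,"rz":0.9,"tx":0,"ty":0,"tz":0,"jaw":20},{"rx":0.2,"ry":-5,"rz":0.9,"tx":0,"ty":0,"tz":0,"jaw":20},{"rx":0.2,"ry":-5,"rz":0.9,"tx":0,"ty":0,"tz":0,"jaw":20},{"rx":0,"ry":0,"rz":0,"tx":0,"ty":0,"tz":0,"jaw":20},{"rx":0,"ry":0,"rz":0,"tx":0,"ty":0,"tz":0,"jaw":20},{"rx":0,"ry":0,"rz":0,"tx":0,"ty":0,"tz":0,"jaw":20}]' 30
python3 - <<'E'
from h import *; from cell import env
o=env.get_obs(); print(o['tool_pos'],o['qpos'])
tp=pocket('small')+rackR()[:,2]*.1; print(tp)
delta(o['tool_pos'],o['tool_rot'],tp,tool_in_rack())
E
```

```text
time_s: 5.62
tool_pos: [0.5826, -0.1113, 0.2288]
tool_rot: [-179.8, -0.1, 161.1]
force: [-0.1, -0.2, -0.3]
grip_width: 0.0274
time_s: 6.28
tool_pos: [0.5846, -0.1045, 0.2308]
tool_rot: [-180.0, 24.9, 157.0]
force: [0.4, -0.1, -0.3]
grip_width: 0.0277
[ 0.5845868  -0.10453907  0.23075114] [-25.45678204  -6.33670958  26.40668798 114.06201126  15.59460452
  49.18493715  60.52623837]
[ 0.58380262 -0.10474912  0.16893078]
turn (tool axes) [ 0.01 -0.07  0.03] rows>=0.0 | shift before turning [26.6 -0.5 55.8] rows>=1.5 | shift after turning [26.7 -0.5 55.8]
```

```bash
python3 -m pendant '[{"rx":0,"ry":0,"rz":0,"tx":13.3,"ty":-0.5,"tz":20,"jaw":20},{"rx":0,"ry":0,"rz":0,"tx":13.3,"ty":0,"tz":20,"jaw":20},{"rx":0,"ry":0,"rz":0,"tx":0,"ty":0,"tz":15,"jaw":20},{"rx":0,"ry":0,"rz":0,"tx":0,"ty":0,"tz":0,"jaw":20},{"rx":0,"ry":0,"rz":0,"tx":0,"ty":0,"tz":0,"jaw":20},{"rx":0,"ry":0,"rz":0,"tx":0,"ty":0,"tz":0,"jaw":20}]' 30
python3 look.py s2 "[.59,-.13,.11]"
cat > chk.py <<'E'
# where is the held block relative to the tool axis: points within tool frame
import sys
from h import *; from cell import env
np.set_printoptions(precision=1,suppress=True)
n=sys.argv[1]; z0,z1=float(sys.argv[2]),float(sys.argv[3]); k=sys.argv[4]
o=env.get_obs(); M=R.from_euler('xyz',o['tool_rot'],degrees=True).as_matrix()
L=(rackR().T@(o['tool_pos']-pocket(k)))*1000; print("TCP in pocket frame",L)
for cn in("top","side"):
    C=cloud(np.load(f"{n}_{cn}.npz")).reshape(-1,3); C=C[np.isfinite(C[:,0])]
    q=(C-o['tool_pos'])@M*1000
    m=(abs(q[:,0])<50)&(abs(q[:,1])<50)&(q[:,2]>z0)&(q[:,2]<z1); q=q[m]
    if len(q)<5: print(cn,len(q)); continue
    print(cn,len(q),"x",np.percentile(q[:,0],[2,10,50,90,98]),"y",np.percentile(q[:,1],[2,10,50,90,98]),"zmax",q[:,2].max())
    if len(sys.argv)>5: 
        for b in np.arange(z0,z1,8):
            s=q[(q[:,2]>=b)&(q[:,2]<b+8)]; 
            if len(s): print("   z%.0f"%b,len(s),"x",s[:,0].min(),s[:,0].max(),"y",s[:,1].min(),s[:,1].max())
E
python3 chk.py s2 18 70 small 1
```

```text
time_s: 6.78
tool_pos: [0.5848, -0.1052, 0.1709]
tool_rot: [-180.0, 25.1, 157.0]
force: [0.3, 0.6, -0.8]
grip_width: 0.0277
top crop origin 330 111 scale 3.2916666666666665
side crop origin 242 105 scale 3.2916666666666665
TCP in pocket frame [  1.6   0.3 101.7]
top 8 x [-13.2 -13.  -12.5 -12.2 -12.2] y [-10.3  -8.9  -1.1   9.   10.4] zmax 59.55266159070681
   z42 2 x -13.236737765072979 -12.598029782338832 y -2.51089293168179 10.720937667147123
   z50 5 x -12.874516358296782 -12.174107627337438 y -10.64865737618626 8.260397162529436
   z58 1 x -12.47039542980027 -12.47039542980027 y 0.3696678787794431 0.3696678787794431
side 162 x [-9.6 -7.2  7.9 17.2 17.7] y [-9.9 -1.8 12.9 15.2 16.2] zmax 63.038452022415534
   z18 28 x -9.653048903468024 17.627404067066898 y -10.008382516446067 17.03427027754446
   z26 30 x -9.538218354717733 17.76306878441078 y -9.950606348667593 15.578061787147526
   z34 31 x -9.628293271849637 18.142707582767198 y -9.818463304865048 16.85013455001167
   z42 28 x -10.709325840831527 17.700961318305524 y -9.316544039764347 17.615360989497557
   z50 30 x -8.7778162903853 17.510986723750985 y -11.334932265050972 16.030618491416348
   z58 15 x -9.868723585073482 17.072022403137908 y -11.972925779519176 14.704033231271577
```

View pics/s2.png

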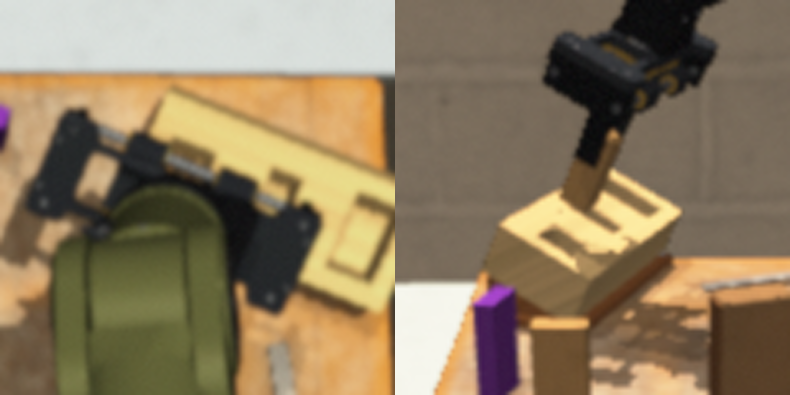

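Block hangs straight in the grip about 1.7 mm along tool x, right over the square pocket axis (right half: block at (585,185), pocket (560,240)). Going in.

```bash
python3 -m pendant '[{"rx":0,"ry":0,"rz":0,"tx":0,"ty":-0.3,"tz":18,"jaw":20},{"rx":0,"ry":0,"rz":0,"tx":0,"ty":0,"tz":18,"jaw":20},{"rx":0,"ry":0,"rz":0,"tx":0,"ty":0,"tz":5,"jaw":20},{"rx":0,"ry":0,"rz":0,"tx":0,"ty":0,"tz":4,"jaw":20},{"rx":0,"ry":0,"rz":0,"tx":0,"ty":0,"tz":4,"jaw":20},{"rx":0,"ry":0,"rz":0,"tx":0,"ty":0,"tz":0,"jaw":20}]' 30
python3 -m pendant '[{"rx":0,"ry":0,"rz":0,"tx":0,"ty":0,"tz":5,"jaw":20},{"rx":0,"ry":0,"rz":0,"tx":0,"ty":0,"tz":5,"jaw":20},{"rx":0,"ry":0,"rz":0,"tx":0,"ty":0,"tz":0,"jaw":20}]' 30
python3 look.py s3 "[.61,-.13,.11]"
python3 chk.py s3 18 70 small
```

```text
time_s: 7.38
tool_pos: [0.6026, -0.1129, 0.1253]
tool_rot: [180.0, 25.0, 157.0]
force: [-0.8, -0.2, -0.2]
grip_width: 0.0277
time_s: 7.63
tool_pos: [0.6061, -0.1146, 0.1154]
tool_rot: [-180.0, 25.0, 157.0]
force: [0.1, 0.3, -0.8]
grip_width: 0.0279
top crop origin 330 103 scale 3.2916666666666665
side crop origin 236 105 scale 3.2916666666666665
TCP in pocket frame [-0.3 -0.4 41.6]
top 437 x [-49.7 -49.  -36.  -22.8 -18.4] y [-47.8 -40.5  -6.4  26.7  34.1] zmax 68.80191284902097
side 655 x [-45.5 -38.1   7.   41.7  49.2] y [-45.  -27.7  22.   36.1  37.5] zmax 69.90360087373551
```

View pics/s3.png

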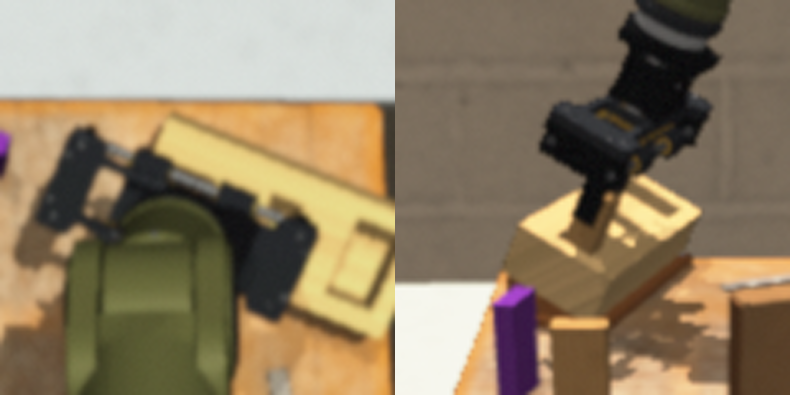

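```bash
python3 -m pendant '[{"rx":0,"ry":0,"rz":0,"tx":-1.5,"ty":0,"tz":3,"jaw":20},{"rx":0,"ry":0,"rz":0,"tx":0,"ty":0,"tz":4,"jaw":20},{"rx":0,"ry":0,"rz":0,"tx":0,"ty":0,"tz":4,"jaw":20},{"rx":0,"ry":0,"rz":0,"tx":0,"ty":0,"tz":4,"jaw":20},{"rx":0,"ry":0,"rz":0,"tx":0,"ty":0,"tz":2,"jaw":20},{"rx":0,"ry":0,"rz":0,"tx":0,"ty":0,"tz":0,"jaw":20}]' 30
python3 -m pendant '[{"rx":0,"ry":0,"rz":0,"tx":0,"ty":0,"tz":2,"jaw":20},{"rx":0,"ry":0,"rz":0,"tx":0,"ty":0,"tz":1,"jaw":20},{"rx":0,"ry":0,"rz":0,"tx":0,"ty":0,"tz":0,"jaw":20},{"rx":0,"ry":0,"rz":0,"tx":0,"ty":0,"tz":0,"jaw":20}]' 30
python3 - <<'E'
from h import *; from cell import env
o=env.get_obs(); print(rackR().T@(o['tool_pos']-pocket('small'))*1000, rackR().T@o['force'])
E
```

```text
time_s: 8.23
tool_pos: [0.6138, -0.118, 0.1004]
tool_rot: [-180.0, 25.0, 157.0]
force: [-0.9, -0.7, -1.2]
grip_width: 0.0275
time_s: 8.57
tool_pos: [0.6153, -0.1184, 0.0986]
tool_rot: [180.0, 25.0, 157.0]
force: [-0.4, -0.4, -0.1]
grip_width: 0.0276
[ 1.36874373 -0.26845663 21.71797907] [-0.27348485 -0.50795632 -0.01337404]
```

```bash
python3 -m pendant '[{"rx":0,"ry":0,"rz":0,"tx":0,"ty":0,"tz":1,"jaw":20},{"rx":0,"ry":0,"rz":0,"tx":0,"ty":0,"tz":1,"jaw":20},{"rx":0,"ry":0,"rz":0,"tx":0,"ty":0,"tz":0,"jaw":20},{"rx":0,"ry":0,"rz":0,"tx":0,"ty":0,"tz":0,"jaw":20}]' 30
python3 -m pendant '[{"rx":0,"ry":0,"rz":0,"tx":0,"ty":0,"tz":1,"jaw":20},{"rx":0,"ry":0,"rz":0,"tx":0,"ty":0,"tz":0,"jaw":20},{"rx":0,"ry":0,"rz":0,"tx":0,"ty":0,"tz":0,"jaw":20}]' 30
python3 - <<'E'
from h import *; from cell import env
o=env.get_obs(); print(rackR().T@(o['tool_pos']-pocket('small'))*1000, rackR().T@o['force'])
E
```

```text
time_s: 8.9
tool_pos: [0.616, -0.1188, 0.0978]
tool_rot: [180.0, 25.0, 157.0]
force: [-9.0, 0.1, 11.0]
grip_width: 0.0279
time_s: 9.15
tool_pos: [0.6161, -0.119, 0.0978]
tool_rot: [179.9, 25.0, 156.9]
force: [-15.6, 3.2, 19.8]
grip_width: 0.0278
[ 1.91755489 -0.46828073 20.59411994] [-5.79666398 -3.16543839 24.50288711]
```

Firm bottom contact at exactly the expected depth (20.6 vs 20 mm). Release and back out along the pocket axis.

```bash
python3 -m pendant '[{"rx":0,"ry":0,"rz":0,"tx":0,"ty":0,"tz":-1,"jaw":50},{"rx":0,"ry":0,"rz":0,"tx":0,"ty":0,"tz":0,"jaw":50},{"rx":0,"ry":0,"rz":0,"tx":0,"ty":0,"tz":0,"jaw":50},{"rx":0,"ry":0,"rz":0,"tx":0,"ty":0,"tz":-10,"jaw":50},{"rx":0,"ry":0,"rz":0,"tx":0,"ty":0,"tz":-20,"jaw":50},{"rx":0,"ry":0,"rz":0,"tx":0,"ty":0,"tz":-30,"jaw":50},{"rx":0,"ry":0,"rz":0,"tx":0,"ty":0,"tz":-30,"jaw":50},{"rx":0,"ry":0,"rz":0,"tx":0,"ty":0,"tz":-30,"jaw":50},{"rx":0,"ry":0,"rz":0,"tx":0,"ty":0,"tz":-20,"jaw":50},{"rx":0,"ry":0,"rz":0,"tx":0,"ty":0,"tz":0,"jaw":50},{"rx":0,"ry":0,"rz":0,"tx":0,"ty":0,"tz":0,"jaw":50}]' 30
python3 look.py s4 "[.61,-.13,.11]"
python3 - <<'E'
from h import *; from cell import env
o=env.get_obs(); print(o['tool_pos']); delta(o['tool_pos'],o['tool_rot'],[.6084,.0969,.22],down(175.5))
M=rackR(); p=pocket('small')
for n in('top','side'):
    C=cloud(np.load(f's4_{n}.npz')).reshape(-1,3); C=C[np.isfinite(C[:,0])]; q=(C-p)@M*1000
    q=q[(abs(q[:,0])<25)&(abs(q[:,1])<25)&(q[:,2]>8)&(q[:,2]<60)]; print(n,len(q),np.percentile(q,[2,98],axis=0).round(1))
E
```

```text
time_s: 10.07
tool_pos: [0.562, -0.0953, 0.2253]
tool_rot: [179.9, 25.2, 157.0]
force: [0.2, 0.5, -0.9]
grip_width: 0.0498
top crop origin 330 103 scale 3.2916666666666665
side crop origin 236 105 scale 3.2916666666666665
[ 0.56101943 -0.09577312  0.22265133]
turn (tool axes) [ -4.06  24.72 -18.22] rows>=4.3 | shift before turning [ 29.8 195.9 -11.1] rows>=4.8 | shift after turning [-32.1 195.8   2.7]
top 81 [[-14.3 -12.6  10.2]
 [ 10.9  14.3  35. ]]
side 109 [[-21.5 -11.3   9.2]
 [  5.8  15.8  30.9]]
```

View pics/s4.png

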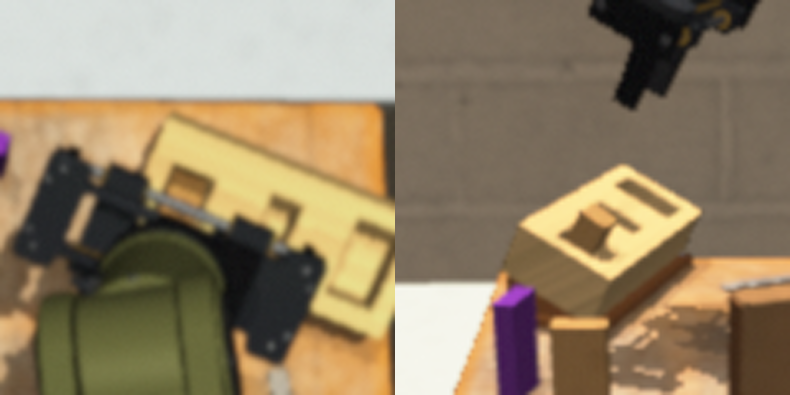

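The side view shows the small block seated upright on the pocket axis at (592,225), sticking out about 31 mm. On to the flat block.

```bash
python3 -m pendant '[{"rx":-0.8,"ry":4.94,"rz":-3.65,"tx":0,"ty":0,"tz":0,"jaw":50},{"rx":-0.8,"ry":4.94,"rz":-3.65,"tx":0,"ty":0,"tz":0,"jaw":50},{"rx":-0.8,"ry":4.94,"rz":-3.65,"tx":0,"ty":0,"tz":0,"jaw":50},{"rx":-0.8,"ry":4.94,"rz":-3.65,"tx":0,"ty":0,"tz":0,"jaw":50},{"rx":-0.8,"ry":4.94,"rz":-3.65,"tx":0,"ty":0,"tz":0,"jaw":50},{"rx":0,"ry":0,"rz":0,"tx":-4,"ty":25,"tz":0,"jaw":50},{"rx":0,"ry":0,"rz":0,"tx":-5,"ty":30,"tz":0,"jaw":50},{"rx":0,"ry":0,"rz":0,"tx":-5,"ty":30,"tz":0,"jaw":50},{"rx":0,"ry":0,"rz":0,"tx":-5,"ty":30,"tz":0,"jaw":50},{"rx":0,"ry":0,"rz":0,"tx":-5,"ty":30,"tz":0,"jaw":50},{"rx":0,"ry":0,"rz":0,"tx":-5,"ty":30,"tz":0,"jaw":50},{"rx":0,"ry":0,"rz":0,"tx":-3,"ty":21,"tz":0,"jaw":50},{"rx":0,"ry":0,"rz":0,"tx":0,"ty":0,"tz":0,"jaw":50},{"rx":0,"ry":0,"rz":0,"tx":0,"ty":0,"tz":0,"jaw":50},{"rx":0,"ry":0,"rz":0,"tx":0,"ty":0,"tz":0,"jaw":50},{"rx":0,"ry":0,"rz":0,"tx":0,"ty":0,"tz":0,"jaw":50}]' 30
python3 - <<'E'
from h import *; from cell import env
o=env.get_obs(); print(o['tool_pos'],o['tool_rot']); delta(o['tool_pos'],o['tool_rot'],[.6084,.0969,.065],down(175.5))
E
```

```text
time_s: 11.5
tool_pos: [0.6085, 0.0951, 0.2226]
tool_rot: [-179.8, 0.0, 175.4]
force: [-0.9, -0.6, 0.2]
grip_width: 0.0501
[0.60850852 0.09506666 0.22263114] [-1.79848370e+02  2.58531893e-02  1.75374013e+02]
turn (tool axes) [-0.15  0.03 -0.13] rows>=0.0 | shift before turning [  0.3   2.2 157.6] rows>=3.8 | shift after turning [  0.3   1.8 157.6]
```

```bash
python3 -m pendant '[{"rx":0,"ry":0,"rz":0,"tx":0,"ty":1.5,"tz":20,"jaw":50},{"rx":0,"ry":0,"rz":0,"tx":0,"ty":0,"tz":20,"jaw":50},{"rx":0,"ry":0,"rz":0,"tx":0,"ty":0,"tz":20,"jaw":50},{"rx":0,"ry":0,"rz":0,"tx":0,"ty":0,"tz":20,"jaw":50},{"rx":0,"ry":0,"rz":0,"tx":0,"ty":0,"tz":20,"jaw":50},{"rx":0,"ry":0,"rz":0,"tx":0,"ty":0,"tz":20,"jaw":50},{"rx":0,"ry":0,"rz":0,"tx":0,"ty":0,"tz":20,"jaw":50},{"rx":0,"ry":0,"rz":0,"tx":0,"ty":0,"tz":17,"jaw":50},{"rx":0,"ry":0,"rz":0,"tx":0,"ty":0,"tz":0,"jaw":50},{"rx":0,"ry":0,"rz":0,"tx":0,"ty":0,"tz":0,"jaw":50},{"rx":0,"ry":0,"rz":0,"tx":0,"ty":0,"tz":0,"jaw":50},{"rx":0,"ry":0,"rz":0,"tx":0,"ty":0,"tz":0,"jaw":50}]' 30
python3 - <<'E'
from h import *; from cell import env
o=env.get_obs(); delta(o['tool_pos'],o['tool_rot'],[.6084,.0969,.065],down(175.5))
E
python3 look.py f1 "[.61,.09,.06]"
```

```text
time_s: 12.5
tool_pos: [0.6102, 0.0982, 0.0681]
tool_rot: [-180.0, 0.2, 175.5]
force: [-0.1, 0.2, 0.2]
grip_width: 0.0498
turn (tool axes) [-0.01  0.23 -0.01] rows>=0.0 | shift before turning [ 1.7 -1.5  3.1] rows>=0.1 | shift after turning [ 1.7 -1.5  3.1]
top crop origin 244 107 scale 3.2916666666666665
side crop origin 231 150 scale 3.2916666666666665
```

View pics/f1.png

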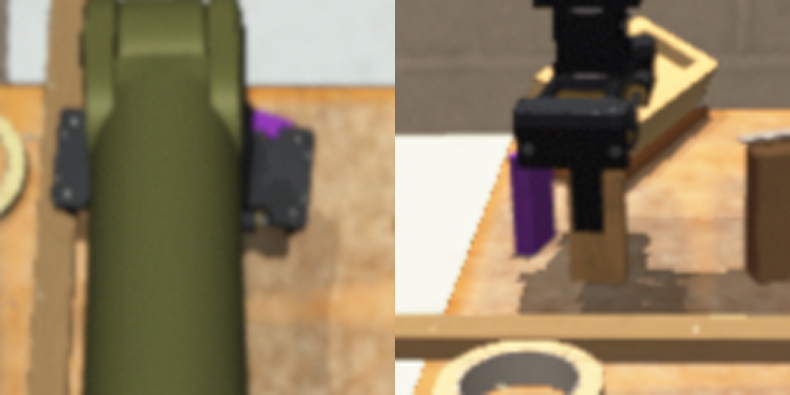

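```bash
python3 -m pendant '[{"rx":0,"ry":-0.2,"rz":0,"tx":2,"ty":-1.5,"tz":3,"jaw":50},{"rx":0,"ry":0,"rz":0,"tx":0,"ty":0,"tz":0,"jaw":50},{"rx":0,"ry":0,"rz":0,"tx":0,"ty":0,"tz":0,"jaw":50},{"rx":0,"ry":0,"rz":0,"tx":0,"ty":0,"tz":0,"jaw":10},{"rx":0,"ry":0,"rz":0,"tx":0,"ty":0,"tz":0,"jaw":10},{"rx":0,"ry":0,"rz":0,"tx":0,"ty":0,"tz":0,"jaw":10},{"rx":0,"ry":0,"rz":0,"tx":0,"ty":0,"tz":0,"jaw":10},{"rx":0,"ry":0,"rz":0,"tx":0,"ty":0,"tz":0,"jaw":10},{"rx":0,"ry":0,"rz":0,"tx":0,"ty":0,"tz":0,"jaw":10},{"rx":0,"ry":0,"rz":0,"tx":0,"ty":0,"tz":0,"jaw":10}]' 30
```

```text
time_s: 13.43
tool_pos: [0.6069, 0.0973, 0.0634]
tool_rot: [-179.9, 0.3, 175.5]
force: [-0.1, 0.4, -0.0]
grip_width: 0.018
```

```bash
python3 -m pendant '[{"rx":0,"ry":0,"rz":0,"tx":0,"ty":0,"tz":-15,"jaw":10},{"rx":0,"ry":0,"rz":0,"tx":0,"ty":0,"tz":-25,"jaw":10},{"rx":0,"ry":0,"rz":0,"tx":0,"ty":0,"tz":-25,"jaw":10},{"rx":0,"ry":0,"rz":0,"tx":0,"ty":0,"tz":-25,"jaw":10},{"rx":0,"ry":0,"rz":0,"tx":0,"ty":0,"tz":-25,"jaw":10},{"rx":0,"ry":0,"rz":0,"tx":0,"ty":0,"tz":-25,"jaw":10},{"rx":0,"ry":0,"rz":0,"tx":0,"ty":0,"tz":-25,"jaw":10},{"rx":0,"ry":0,"rz":0,"tx":0,"ty":0,"tz":-10,"jaw":10},{"rx":0,"ry":0,"rz":0,"tx":0,"ty":0,"tz":0,"jaw":10},{"rx":0,"ry":0,"rz":0,"tx":0,"ty":0,"tz":0,"jaw":10},{"rx":0,"ry":0,"rz":0,"tx":0,"ty":0,"tz":0,"jaw":10}]' 30
python3 - <<'E'
from h import *; from cell import env
o=env.get_obs(); print(o['tool_pos'])
delta(o['tool_pos'],o['tool_rot'],pocket('flat')+rackR()[:,2]*.13,tool_in_rack())
E
```

```text
time_s: 14.35
tool_pos: [0.6051, 0.0975, 0.2363]
tool_rot: [-179.9, 0.1, 175.5]
force: [-0.8, 0.7, -0.7]
grip_width: 0.0179
[0.60508527 0.09748863 0.23633646]
turn (tool axes) [  3.95 -24.64  18.27] rows>=4.3 | shift before turning [  41.5 -270.3   40.7] rows>=6.6 | shift after turning [ -25.4 -269.5   56.2]
```

```bash
python3 -m pendant '[{"rx":0.79,"ry":-4.93,"rz":3.65,"tx":0,"ty":0,"tz":0,"jaw":10},{"rx":0.79,"ry":-4.93,"rz":3.65,"tx":0,"ty":0,"tz":0,"jaw":10},{"rx":0.79,"ry":-4.93,"rz":3.65,"tx":0,"ty":0,"tz":0,"jaw":10},{"rx":0.79,"ry":-4.93,"rz":3.65,"tx":0,"ty":0,"tz":0,"jaw":10},{"rx":0.79,"ry":-4.93,"rz":3.65,"tx":0,"ty":0,"tz":0,"jaw":10},{"rx":0,"ry":0,"rz":0,"tx":-2,"ty":-17,"tz":0,"jaw":10},{"rx":0,"ry":0,"rz":0,"tx":-3,"ty":-28,"tz":0,"jaw":10},{"rx":0,"ry":0,"rz":0,"tx":-3,"ty":-28,"tz":0,"jaw":10},{"rx":0,"ry":0,"rz":0,"tx":-3,"ty":-28,"tz":0,"jaw":10},{"rx":0,"ry":0,"rz":0,"tx":-3,"ty":-28,"tz":0,"jaw":10},{"rx":0,"ry":0,"rz":0,"tx":-3,"ty":-28,"tz":0,"jaw":10},{"rx":0,"ry":0,"rz":0,"tx":-3,"ty":-28,"tz":0,"jaw":10},{"rx":0,"ry":0,"rz":0,"tx":-3,"ty":-28,"tz":0,"jaw":10},{"rx":0,"ry":0,"rz":0,"tx":-3,"ty":-28,"tz":0,"jaw":10},{"rx":0,"ry":0,"rz":0,"tx":-2,"ty":-28,"tz":0,"jaw":10},{"rx":0,"ry":0,"rz":0,"tx":0,"ty":0,"tz":0,"jaw":10},{"rx":0,"ry":0,"rz":0,"tx":0,"ty":0,"tz":0,"jaw":10},{"rx":0,"ry":0,"rz":0,"tx":0,"ty":0,"tz":0,"jaw":10},{"rx":0,"ry":0,"rz":0,"tx":0,"ty":0,"tz":0,"jaw":10}]' 30
python3 - <<'E'
from h import *; from cell import env
o=env.get_obs(); print(o['tool_pos'],o['qpos'])
delta(o['tool_pos'],o['tool_rot'],pocket('flat')+rackR()[:,2]*.13,tool_in_rack())
E
```

```text
time_s: 15.93
tool_pos: [0.5245, -0.1587, 0.2488]
tool_rot: [180.0, 25.0, 157.2]
force: [0.3, -0.1, -0.0]
grip_width: 0.0175
[ 0.52454945 -0.15870617  0.24881089] [-28.64887421 -16.64998207  33.4792909  118.37318342  20.49322474
  52.89837987  63.66209082]
turn (tool axes) [ 0.11 -0.03  0.16] rows>=0.0 | shift before turning [ 3.4 -2.3 56.5] rows>=1.4 | shift after turning [ 3.4 -2.2 56.5]
```

```bash
python3 -m pendant '[{"rx":0,"ry":0,"rz":0,"tx":3,"ty":-2,"tz":15,"jaw":10},{"rx":0,"ry":0,"rz":0,"tx":0,"ty":0,"tz":20,"jaw":10},{"rx":0,"ry":0,"rz":0,"tx":0,"ty":0,"tz":20,"jaw":10},{"rx":0,"ry":0,"rz":0,"tx":0,"ty":0,"tz":5,"jaw":10},{"rx":0,"ry":0,"rz":0,"tx":0,"ty":0,"tz":0,"jaw":10},{"rx":0,"ry":0,"rz":0,"tx":0,"ty":0,"tz":0,"jaw":10},{"rx":0,"ry":0,"rz":0,"tx":0,"ty":0,"tz":0,"jaw":10}]' 30
python3 look.py f2 "[.57,-.19,.12]"
python3 chk.py f2 18 64 flat 1
```

```text
time_s: 16.52
tool_pos: [0.5454, -0.1701, 0.1953]
tool_rot: [179.9, 25.1, 157.1]
force: [-0.3, -0.5, 0.3]
grip_width: 0.0178
top crop origin 355 118 scale 3.2916666666666665
side crop origin 250 97 scale 3.2916666666666665
TCP in pocket frame [  2.4  -0.5 128.2]
top 24 x [-23.2 -23.1 -22.8 -22.4 -20.9] y [-7.1 -6.5  0.7  8.7  9.5] zmax 63.17141967756085
   z18 4 x -23.25564613063396 -22.40449124526663 y -6.492525283937406 9.155129042831627
   z26 4 x -22.924097893965335 -22.46072447724194 y -6.4959098091427725 6.109020313046392
   z34 4 x -22.960910319580773 -22.52978162895553 y -4.076386862776195 8.746140388795629
   z42 4 x -23.205055604340725 -22.445389680518943 y -7.092683955236178 6.3173266121349885
   z50 7 x -23.074740916302687 -19.717756984812727 y -7.042337894833784 9.85094670514234
   z58 1 x -22.51339738638692 -22.51339738638692 y -2.172187923037764 -2.172187923037764
side 205 x [-19.7 -15.4   2.5  20.4  21.6] y [-2.8  4.8  8.7 11.1 13.6] zmax 63.59105903196954
   z18 33 x -20.637672630328204 21.595079996565048 y -0.2698102125958566 14.529340071950976
   z26 37 x -19.553877952640285 21.98225219481364 y -4.646994910988942 13.686201425268584
   z34 35 x -20.408074007777017 21.42089469576688 y -2.833485873200361 13.968088884181721
   z42 39 x -20.219455152795796 21.625742743333593 y -4.400858289470814 11.713480679014827
   z50 35 x -19.829549974728735 21.679464647326107 y -5.497027963488771 12.589897052598694
   z58 26 x -17.75481752968125 21.60649836219186 y -7.188110053858907 12.679032276334652
```

View pics/f2.png

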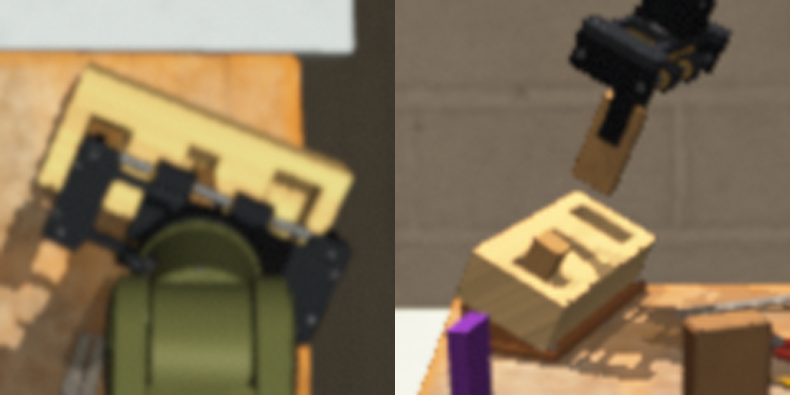

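```bash
python3 -m pendant '[{"rx":0,"ry":0,"rz":0,"tx":3,"ty":0.4,"tz":20,"jaw":10},{"rx":0,"ry":0,"rz":0,"tx":0,"ty":0,"tz":20,"jaw":10},{"rx":0,"ry":0,"rz":0,"tx":0,"ty":0,"tz":15,"jaw":10},{"rx":0,"ry":0,"rz":0,"tx":0,"ty":0,"tz":0,"jaw":10},{"rx":0,"ry":0,"rz":0,"tx":0,"ty":0,"tz":0,"jaw":10},{"rx":0,"ry":0,"rz":0,"tx":0,"ty":0,"tz":0,"jaw":10}]' 30
python3 look.py f3 "[.58,-.19,.12]" 50
python3 chk.py f3 18 60 flat
```

```text
time_s: 17.12
tool_pos: [0.5643, -0.1783, 0.1443]
tool_rot: [179.9, 25.1, 157.0]
force: [0.8, 0.0, -1.3]
grip_width: 0.0178
top crop origin 365 124 scale 3.95
side crop origin 256 107 scale 3.95
TCP in pocket frame [-0.4 -0.2 73.3]
top 20 x [-23.2 -23.2 -22.8 -22.  -21.8] y [-7.1 -7.   1.   7.   9. ] zmax 56.97726417356728
side 173 x [-19.4 -15.7   3.9  20.6  21.5] y [-2.5  5.1  8.1 10.8 12.2] zmax 59.55995411785032
```

View pics/f3.png

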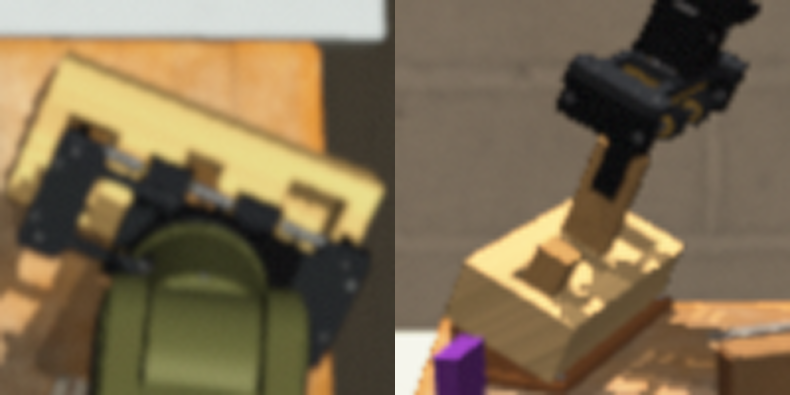

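Block bottom at about (590,240) right over the narrow pocket, 10 mm up. Insert.

```bash
python3 -m pendant '[{"rx":0,"ry":0,"rz":0,"tx":0.8,"ty":0.2,"tz":4,"jaw":10},{"rx":0,"ry":0,"rz":0,"tx":0,"ty":0,"tz":4,"jaw":10},{"rx":0,"ry":0,"rz":0,"tx":0,"ty":0,"tz":4,"jaw":10},{"rx":0,"ry":0,"rz":0,"tx":0,"ty":0,"tz":4,"jaw":10},{"rx":0,"ry":0,"rz":0,"tx":0,"ty":0,"tz":4,"jaw":10},{"rx":0,"ry":0,"rz":0,"tx":0,"ty":0,"tz":0,"jaw":10}]' 30
python3 -m pendant '[{"rx":0,"ry":0,"rz":0,"tx":0,"ty":0,"tz":5,"jaw":10},{"rx":0,"ry":0,"rz":0,"tx":0,"ty":0,"tz":5,"jaw":10},{"rx":0,"ry":0,"rz":0,"tx":0,"ty":0,"tz":0,"jaw":10},{"rx":0,"ry":0,"rz":0,"tx":0,"ty":0,"tz":0,"jaw":10}]' 30
python3 - <<'E'
from h import *; from cell import env
o=env.get_obs(); print(rackR().T@(o['tool_pos']-pocket('flat'))*1000, rackR().T@o['force'])
E
```

```text
time_s: 17.72
tool_pos: [0.5707, -0.1813, 0.1236]
tool_rot: [180.0, 25.0, 157.1]
force: [-0.1, -0.6, 0.1]
grip_width: 0.0175
time_s: 18.05
tool_pos: [0.5748, -0.1829, 0.1151]
tool_rot: [180.0, 25.0, 157.0]
force: [-0.6, -0.0, -0.2]
grip_width: 0.0177
[-2.58809597 -0.48735853 41.81724683] [-0.58874728 -0.25444856  0.07181263]
```

```bash
python3 -m pendant '[{"rx":0,"ry":0,"rz":0,"tx":-1,"ty":0.3,"tz":4,"jaw":10},{"rx":0,"ry":0,"rz":0,"tx":0,"ty":0,"tz":4,"jaw":10},{"rx":0,"ry":0,"rz":0,"tx":0,"ty":0,"tz":4,"jaw":10},{"rx":0,"ry":0,"rz":0,"tx":0,"ty":0,"tz":3,"jaw":10},{"rx":0,"ry":0,"rz":0,"tx":0,"ty":0,"tz":0,"jaw":10},{"rx":0,"ry":0,"rz":0,"tx":0,"ty":0,"tz":0,"jaw":10}]' 30
python3 -m pendant '[{"rx":0,"ry":0,"rz":0,"tx":0,"ty":0,"tz":1,"jaw":10},{"rx":0,"ry":0,"rz":0,"tx":0,"ty":0,"tz":1,"jaw":10},{"rx":0,"ry":0,"rz":0,"tx":0,"ty":0,"tz":1,"jaw":10},{"rx":0,"ry":0,"rz":0,"tx":0,"ty":0,"tz":0,"jaw":10},{"rx":0,"ry":0,"rz":0,"tx":0,"ty":0,"tz":0,"jaw":10}]' 30
python3 - <<'E'
from h import *; from cell import env
o=env.get_obs(); print(rackR().T@(o['tool_pos']-pocket('flat'))*1000, rackR().T@o['force'])
E
```

```text
time_s: 18.55
tool_pos: [0.5816, -0.1855, 0.1021]
tool_rot: [179.9, 25.0, 157.0]
force: [-0.9, -0.5, -0.7]
grip_width: 0.0182
time_s: 18.97
tool_pos: [0.583, -0.1858, 0.0998]
tool_rot: [179.9, 25.0, 157.0]
force: [-0.3, 0.1, -0.9]
grip_width: 0.0176
[-1.20493535  0.06113811 24.23318591] [-0.65604696 -0.06151181 -0.64074362]
```

```bash
python3 -m pendant '[{"rx":0,"ry":0,"rz":0,"tx":0,"ty":0,"tz":1,"jaw":10},{"rx":0,"ry":0,"rz":0,"tx":0,"ty":0,"tz":1,"jaw":10},{"rx":0,"ry":0,"rz":0,"tx":0,"ty":0,"tz":0,"jaw":10},{"rx":0,"ry":0,"rz":0,"tx":0,"ty":0,"tz":0,"jaw":10}]' 30
python3 - <<'E'
from h import *; from cell import env
o=env.get_obs(); print(rackR().T@(o['tool_pos']-pocket('flat'))*1000, rackR().T@o['force'])
E
```

```text
time_s: 19.3
tool_pos: [0.5835, -0.1861, 0.099]
tool_rot: [179.8, 25.0, 157.0]
force: [-13.7, 5.0, 17.4]
grip_width: 0.018
[-0.96571969 -0.03726677 23.32160298] [-5.84309884 -0.7111993  21.96115342]
```

```bash
python3 -m pendant '[{"rx":0,"ry":0,"rz":0,"tx":0,"ty":0,"tz":-1,"jaw":40},{"rx":0,"ry":0,"rz":0,"tx":0,"ty":0,"tz":0,"jaw":40},{"rx":0,"ry":0,"rz":0,"tx":0,"ty":0,"tz":0,"jaw":40},{"rx":0,"ry":0,"rz":0,"tx":0,"ty":0,"tz":-10,"jaw":40},{"rx":0,"ry":0,"rz":0,"tx":0,"ty":0,"tz":-20,"jaw":40},{"rx":0,"ry":0,"rz":0,"tx":0,"ty":0,"tz":-25,"jaw":40},{"rx":0,"ry":0,"rz":0,"tx":0,"ty":0,"tz":-30,"jaw":40},{"rx":0,"ry":0,"rz":0,"tx":0,"ty":0,"tz":-20,"jaw":60},{"rx":0,"ry":0,"rz":0,"tx":0,"ty":0,"tz":0,"jaw":60},{"rx":0,"ry":0,"rz":0,"tx":0,"ty":0,"tz":0,"jaw":60},{"rx":0,"ry":0,"rz":0,"tx":0,"ty":0,"tz":0,"jaw":60}]' 30
python3 look.py f4 "[.61,-.16,.11]"
python3 - <<'E'
from h import *; from cell import env
o=env.get_obs(); print(o['tool_pos'],o['qpos']); delta(o['tool_pos'],o['tool_rot'],[.4662,.0895,.20],down(197.2))
delta(o['tool_pos'],o['tool_rot'],o['tool_pos'],down(197.2))
M=rackR()
for k in('small','flat'):
 p=pocket(k)
 for n in('top','side'):
    C=cloud(np.load(f'f4_{n}.npz')).reshape(-1,3); C=C[np.isfinite(C[:,0])]; q=(C-p)@M*1000
    q=q[(abs(q[:,0])<30)&(abs(q[:,1])<25)&(q[:,2]>8)&(q[:,2]<65)]; print(k,n,len(q),np.percentile(q,[2,98],axis=0).round(1).tolist() if len(q) else '')
E
```

```text
time_s: 20.22
tool_pos: [0.5421, -0.1687, 0.1931]
tool_rot: [179.9, 25.0, 157.0]
force: [1.0, -0.1, -1.4]
grip_width: 0.0566
top crop origin 342 103 scale 3.2916666666666665
side crop origin 236 103 scale 3.2916666666666665
[ 0.5417865  -0.16891691  0.1924115 ] [-31.57870926 -11.027142    39.77064302 120.83433279  18.38497339
  44.54465031  65.69924614]
turn (tool axes) [ -8.73  23.89 -39.5 ] rows>=6.6 | shift before turning [151.3 208.5 -78.7] rows>=6.5 | shift after turning [ -4.2 269.2  -7.6]
turn (tool axes) [ -8.73  23.89 -39.5 ] rows>=6.6 | shift before turning [0. 0. 0.] rows>=0.0 | shift after turning [0. 0. 0.]
small top 40 [[1.6, -12.6, 9.6], [9.7, 13.7, 36.1]]
small side 114 [[-22.1, -11.3, 9.0], [5.3, 16.5, 31.1]]
flat top 80 [[-18.5, -7.5, 8.9], [17.6, 10.0, 51.7]]
flat side 182 [[-28.9, -7.2, 9.7], [12.1, 12.4, 46.4]]
```

View pics/f4.png

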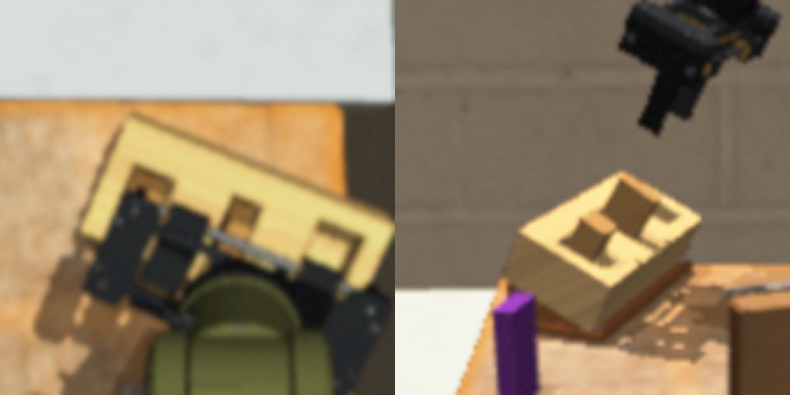

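```bash
python3 - <<'E'
from h import *
M=rackR()
for f,k in(('s4','small'),('f4','small'),('f4','flat')):
  p=pocket(k)
  for n in('side','top'):
    C=cloud(np.load(f'{f}_{n}.npz')).reshape(-1,3); C=C[np.isfinite(C[:,0])]; q=(C-p)@M*1000
    q=q[(abs(q[:,0])<35)&(abs(q[:,1])<22)]
    print(f,k,n)
    for z in range(6,54,6):
        s=q[(q[:,2]>=z)&(q[:,2]<z+6)]
        if len(s)>3: print("  ",z,len(s),"x %.1f %.1f y %.1f %.1f"%(s[:,0].min(),s[:,0].max(),s[:,1].min(),s[:,1].max()))
E
```

```text
s4 small side
   6 22 x -20.9 6.7 y -8.9 16.3
   12 20 x -21.5 6.4 y -8.2 15.6
   18 22 x -21.5 7.1 y -11.5 15.8
   24 44 x -22.0 4.8 y -16.8 16.2
   30 13 x -13.7 4.1 y -9.9 14.5
s4 small top
   6 11 x 9.1 32.6 y -18.3 14.9
   12 10 x 7.9 10.7 y -11.4 13.6
   18 6 x 7.7 8.9 y -9.0 12.7
   24 27 x -14.5 8.8 y -13.2 14.5
   30 33 x -14.6 7.8 y -12.8 14.2
f4 small side
   6 18 x -21.1 5.4 y -4.1 18.1
   12 22 x -21.7 6.3 y -11.5 17.3
   18 23 x -22.1 6.5 y -8.9 16.4
   24 44 x -22.5 4.0 y -16.5 16.6
   30 13 x -4.7 4.7 y -13.1 11.6
f4 small top
   6 11 x 9.2 33.8 y -8.3 17.2
   12 5 x 8.4 9.3 y -11.5 13.5
   18 5 x 8.4 10.4 y -8.9 10.3
   24 13 x 1.4 9.1 y -13.0 13.1
   30 11 x 1.6 8.3 y -12.5 14.3
f4 flat side
   6 21 x -26.9 13.9 y 1.8 11.2
   12 29 x -27.3 14.4 y -9.6 13.5
   18 27 x -28.6 12.0 y -7.7 13.4
   24 24 x -28.9 13.4 y 1.3 13.6
   30 22 x -29.4 9.9 y -2.9 11.5
   36 29 x -30.1 11.5 y -6.8 11.5
   42 38 x -29.9 9.9 y -10.6 12.6
f4 flat top
   6 11 x -0.4 19.0 y -13.5 16.1
   12 6 x -13.5 17.6 y -6.9 9.8
   18 8 x -1.1 17.3 y -4.2 9.8
   24 5 x 11.9 16.3 y -7.1 10.0
   30 7 x -25.5 15.9 y -7.6 9.8
   36 7 x 3.3 15.1 y -2.4 9.9
   42 29 x -26.0 14.9 y -8.2 10.1
   48 13 x -7.9 12.6 y -6.3 9.8
```

Both blocks are in: small sits ~30 mm and flat ~45 mm proud (side view at (585,240) and (640,200)), leaning 3–6° within the pocket play. Now the cork block.

```bash
python3 -m pendant '[{"rx":-1.25,"ry":3.41,"rz":-5.64,"tx":0,"ty":0,"tz":0,"jaw":60},{"rx":-1.25,"ry":3.41,"rz":-5.64,"tx":0,"ty":0,"tz":0,"jaw":60},{"rx":-1.25,"ry":3.41,"rz":-5.64,"tx":0,"ty":0,"tz":0,"jaw":60},{"rx":-1.25,"ry":3.41,"rz":-5.64,"tx":0,"ty":0,"tz":0,"jaw":60},{"rx":-1.25,"ry":3.41,"rz":-5.64,"tx":0,"ty":0,"tz":0,"jaw":60},{"rx":-1.25,"ry":3.41,"rz":-5.64,"tx":0,"ty":0,"tz":0,"jaw":60},{"rx":-1.25,"ry":3.41,"rz":-5.64,"tx":0,"ty":0,"tz":0,"jaw":60},{"rx":0,"ry":0,"rz":0,"tx":0,"ty":20,"tz":-2,"jaw":60},{"rx":0,"ry":0,"rz":0,"tx":-0.5,"ty":30,"tz":-2,"jaw":60},{"rx":0,"ry":0,"rz":0,"tx":-0.5,"ty":30,"tz":-2,"jaw":60},{"rx":0,"ry":0,"rz":0,"tx":-0.5,"ty":30,"tz":-2,"jaw":60},{"rx":0,"ry":0,"rz":0,"tx":-0.5,"ty":30,"tz":0,"jaw":60},{"rx":0,"ry":0,"rz":0,"tx":-0.5,"ty":30,"tz":0,"jaw":60},{"rx":0,"ry":0,"rz":0,"tx":-0.5,"ty":30,"tz":0,"jaw":60},{"rx":0,"ry":0,"rz":0,"tx":-0.5,"ty":30,"tz":0,"jaw":60},{"rx":0,"ry":0,"rz":0,"tx":-1,"ty":30,"tz":0,"jaw":60},{"rx":0,"ry":0,"rz":0,"tx":0,"ty":9,"tz":0,"jaw":60},{"rx":0,"ry":0,"rz":0,"tx":0,"ty":0,"tz":0,"jaw":60},{"rx":0,"ry":0,"rz":0,"tx":0,"ty":0,"tz":0,"jaw":60},{"rx":0,"ry":0,"rz":0,"tx":0,"ty":0,"tz":0,"jaw":60}]' 30
python3 - <<'E'
from h import *; from cell import env
o=env.get_obs(); print(o['tool_pos'],o['tool_rot'],o['qpos']); delta(o['tool_pos'],o['tool_rot'],[.4662,.0895,.075],down(197.2))
E
```

```text
time_s: 21.98
tool_pos: [0.4691, 0.0879, 0.201]
tool_rot: [-179.8, 0.3, -163.3]
force: [0.5, -0.2, -0.0]
grip_width: 0.06
[0.46914809 0.08793177 0.20101413] [-179.83507858    0.31218209 -163.30742449] [-53.97835303  -3.66680758  39.04749941 111.05992837   2.59907737
  71.48986459  90.89140735]
turn (tool axes) [-0.17  0.31 -0.51] rows>=0.1 | shift before turning [  3.1   2.7 126. ] rows>=3.0 | shift after turning [  2.4   2.4 126. ]
```

```bash
python3 -m pendant '[{"rx":0,"ry":0.2,"rz":-0.5,"tx":2.4,"ty":2,"tz":18,"jaw":60},{"rx":0,"ry":0,"rz":0,"tx":0,"ty":0,"tz":18,"jaw":60},{"rx":0,"ry":0,"rz":0,"tx":0,"ty":0,"tz":18,"jaw":60},{"rx":0,"ry":0,"rz":0,"tx":0,"ty":0,"tz":18,"jaw":60},{"rx":0,"ry":0,"rz":0,"tx":0,"ty":0,"tz":18,"jaw":60},{"rx":0,"ry":0,"rz":0,"tx":0,"ty":0,"tz":18,"jaw":60},{"rx":0,"ry":0,"rz":0,"tx":0,"ty":0,"tz":17,"jaw":60},{"rx":0,"ry":0,"rz":0,"tx":0,"ty":0,"tz":0,"jaw":60},{"rx":0,"ry":0,"rz":0,"tx":0,"ty":0,"tz":0,"jaw":60},{"rx":0,"ry":0,"rz":0,"tx":0,"ty":0,"tz":0,"jaw":60},{"rx":0,"ry":0,"rz":0,"tx":0,"ty":0,"tz":0,"jaw":60}]' 30
python3 - <<'E'
from h import *; from cell import env
o=env.get_obs(); delta(o['tool_pos'],o['tool_rot'],[.4662,.0895,.075],down(197.2))
E
python3 look.py c1 "[.47,.09,.06]"
```

```text
time_s: 22.9
tool_pos: [0.4674, 0.0908, 0.0777]
tool_rot: [-179.9, 0.3, -162.7]
force: [-0.1, 0.6, 0.3]
grip_width: 0.0602
turn (tool axes) [-0.08  0.28  0.08] rows>=0.0 | shift before turning [ 1.5 -0.9  2.7] rows>=0.1 | shift after turning [ 1.5 -0.9  2.7]
top crop origin 243 160 scale 3.2916666666666665
side crop origin 288 150 scale 3.2916666666666665
```

View pics/c1.png

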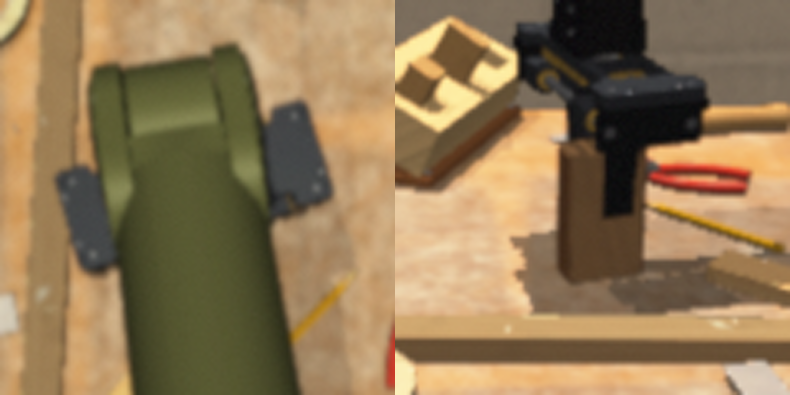

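The fingers straddle the cork block: front finger at (618,180), block at (600,215). Trim, close and lift.

```bash
python3 -m pendant '[{"rx":0,"ry":0.2,"rz":0,"tx":1,"ty":-0.9,"tz":2,"jaw":60},{"rx":0,"ry":0,"rz":0,"tx":0,"ty":0,"tz":0,"jaw":60},{"rx":0,"ry":0,"rz":0,"tx":0,"ty":0,"tz":0,"jaw":60},{"rx":0,"ry":0,"rz":0,"tx":0,"ty":0,"tz":0,"jaw":24},{"rx":0,"ry":0,"rz":0,"tx":0,"ty":0,"tz":0,"jaw":24},{"rx":0,"ry":0,"rz":0,"tx":0,"ty":0,"tz":0,"jaw":24},{"rx":0,"ry":0,"rz":0,"tx":0,"ty":0,"tz":0,"jaw":24},{"rx":0,"ry":0,"rz":0,"tx":0,"ty":0,"tz":0,"jaw":24},{"rx":0,"ry":0,"rz":0,"tx":0,"ty":0,"tz":0,"jaw":24},{"rx":0,"ry":0,"rz":0,"tx":0,"ty":0,"tz":0,"jaw":24}]' 30
python3 -m pendant '[{"rx":0,"ry":0,"rz":0,"tx":0,"ty":0,"tz":-15,"jaw":24},{"rx":0,"ry":0,"rz":0,"tx":0,"ty":0,"tz":-25,"jaw":24},{"rx":0,"ry":0,"rz":0,"tx":0,"ty":0,"tz":-25,"jaw":24},{"rx":0,"ry":0,"rz":0,"tx":0,"ty":0,"tz":-25,"jaw":24},{"rx":0,"ry":0,"rz":0,"tx":0,"ty":0,"tz":-25,"jaw":24},{"rx":0,"ry":0,"rz":0,"tx":0,"ty":0,"tz":-25,"jaw":24},{"rx":0,"ry":0,"rz":0,"tx":0,"ty":0,"tz":-15,"jaw":24},{"rx":0,"ry":0,"rz":0,"tx":0,"ty":0,"tz":0,"jaw":24},{"rx":0,"ry":0,"rz":0,"tx":0,"ty":0,"tz":0,"jaw":24},{"rx":0,"ry":0,"rz":0,"tx":0,"ty":0,"tz":0,"jaw":24}]' 30
python3 - <<'E'
from h import *; from cell import env
o=env.get_obs(); print(o['tool_pos'],o['qpos'])
t=pocket('cork')+rackR()[:,2]*.13; print(t)
delta(o['tool_pos'],o['tool_rot'],t,tool_in_rack())
E
```

```text
time_s: 23.83
tool_pos: [0.4656, 0.0899, 0.0745]
tool_rot: [-179.9, -0.0, -162.7]
force: [0.1, -0.2, -2.1]
grip_width: 0.0306
time_s: 24.67
tool_pos: [0.4649, 0.09, 0.2283]
tool_rot: [-179.9, -0.1, -162.7]
force: [-0.2, -0.3, -1.1]
grip_width: 0.0304
[0.46487062 0.08998978 0.22826291] [-54.78704499  -5.20168979  38.77269244 108.97130482   3.46432323
  75.2567793   90.31503745]
[ 0.51352228 -0.23787095  0.19612001]
turn (tool axes) [  8.66 -24.06  39.72] rows>=6.6 | shift before turning [  51.2 -327.4   32.8] rows>=8.0 | shift after turning [-143.1 -282.8  102.2]
```

```bash
python3 -m pendant '[{"rx":0,"ry":0,"rz":0,"tx":2,"ty":-14,"tz":0,"jaw":24},{"rx":0,"ry":0,"rz":0,"tx":4,"ty":-26,"tz":0,"jaw":24},{"rx":0,"ry":0,"rz":0,"tx":4,"ty":-26,"tz":0,"jaw":24},{"rx":0,"ry":0,"rz":0,"tx":4,"ty":-26,"tz":0,"jaw":24},{"rx":0,"ry":0,"rz":0,"tx":4,"ty":-26,"tz":0,"jaw":24},{"rx":0,"ry":0,"rz":0,"tx":4,"ty":-26,"tz":0,"jaw":24},{"rx":0,"ry":0,"rz":0,"tx":4,"ty":-26,"tz":0,"jaw":24},{"rx":0,"ry":0,"rz":0,"tx":4,"ty":-26,"tz":0,"jaw":24},{"rx":0,"ry":0,"rz":0,"tx":4,"ty":-26,"tz":0,"jaw":24},{"rx":0,"ry":0,"rz":0,"tx":4,"ty":-26,"tz":0,"jaw":24},{"rx":0,"ry":0,"rz":0,"tx":4,"ty":-26,"tz":0,"jaw":24},{"rx":0,"ry":0,"rz":0,"tx":4,"ty":-26,"tz":0,"jaw":24},{"rx":0,"ry":0,"rz":0,"tx":4,"ty":-26,"tz":0,"jaw":24},{"rx":0,"ry":0,"rz":0,"tx":1,"ty":-1,"tz":0,"jaw":24},{"rx":0,"ry":0,"rz":0,"tx":0,"ty":0,"tz":0,"jaw":24},{"rx":0,"ry":0,"rz":0,"tx":0,"ty":0,"tz":0,"jaw":24}]' 30
python3 - <<'E'
from h import *; from cell import env
o=env.get_obs(); print(o['tool_pos'],o['qpos'])
t=pocket('cork')+rackR()[:,2]*.13; print(t)
delta(o['tool_pos'],o['tool_rot'],t,tool_in_rack())
E
```

```text
time_s: 26.0
tool_pos: [0.5137, -0.2364, 0.2287]
tool_rot: [-180.0, -0.2, -162.7]
force: [1.1, 0.6, -0.4]
grip_width: 0.0309
[ 0.51367424 -0.23644381  0.22866644] [-30.24152404  13.10229203  60.41105234  97.69818246 -11.58381808
  76.1329768  139.66734888]
[ 0.51352228 -0.23787095  0.19612001]
turn (tool axes) [  8.73 -24.11  39.68] rows>=6.6 | shift before turning [ 0.5 -1.3 32.5] rows>=0.8 | shift after turning [13.4 -1.4 29.7]
```

```bash
python3 -m pendant '[{"rx":1.24,"ry":-3.43,"rz":5.66,"tx":0,"ty":0,"tz":0,"jaw":24},{"rx":1.24,"ry":-3.43,"rz":5.66,"tx":0,"ty":0,"tz":0,"jaw":24},{"rx":1.24,"ry":-3.43,"rz":5.66,"tx":0,"ty":0,"tz":0,"jaw":24},{"rx":1.24,"ry":-3.43,"rz":5.66,"tx":0,"ty":0,"tz":0,"jaw":24},{"rx":1.24,"ry":-3.43,"rz":5.66,"tx":0,"ty":0,"tz":0,"jaw":24},{"rx":1.24,"ry":-3.43,"rz":5.66,"tx":0,"ty":0,"tz":0,"jaw":24},{"rx":1.24,"ry":-3.43,"rz":5.66,"tx":0,"ty":0,"tz":0,"jaw":24},{"rx":0,"ry":0,"rz":0,"tx":0,"ty":0,"tz":0,"jaw":24},{"rx":0,"ry":0,"rz":0,"tx":0,"ty":0,"tz":0,"jaw":24},{"rx":0,"ry":0,"rz":0,"tx":0,"ty":0,"tz":0,"jaw":24}]' 30
python3 - <<'E'
from h import *; from cell import env
o=env.get_obs(); print(o['tool_pos'],o['qpos'])
t=pocket('cork')+rackR()[:,2]*.13
delta(o['tool_pos'],o['tool_rot'],t,tool_in_rack())
E
```

```text
time_s: 26.83
tool_pos: [0.5145, -0.2371, 0.2301]
tool_rot: [-179.9, 24.8, 157.5]
force: [0.6, 0.2, -0.3]
grip_width: 0.031
[ 0.51447456 -0.23710729  0.23013607] [-29.10800901 -15.73053889  44.49666622 118.17885052  17.86262069
  49.29980466  75.3508228 ]
turn (tool axes) [ 0.14 -0.17  0.46] rows>=0.1 | shift before turning [14.8 -1.  30.6] rows>=0.8 | shift after turning [14.9 -1.1 30.6]
```

```bash
python3 -m pendant '[{"rx":0,"ry":-0.1,"rz":0.4,"tx":7,"ty":-1,"tz":10,"jaw":24},{"rx":0,"ry":0,"rz":0,"tx":7,"ty":0,"tz":15,"jaw":24},{"rx":0,"ry":0,"rz":0,"tx":0,"ty":0,"tz":5,"jaw":24},{"rx":0,"ry":0,"rz":0,"tx":0,"ty":0,"tz":0,"jaw":24},{"rx":0,"ry":0,"rz":0,"tx":0,"ty":0,"tz":0,"jaw":24},{"rx":0,"ry":0,"rz":0,"tx":0,"ty":0,"tz":0,"jaw":24},{"rx":0,"ry":0,"rz":0,"tx":0,"ty":0,"tz":0,"jaw":24}]' 30
python3 look.py c2 "[.54,-.23,.12]"
python3 chk.py c2 18 74 cork 1
```

```text
time_s: 27.42
tool_pos: [0.5146, -0.2383, 0.1978]
tool_rot: [179.9, 25.1, 156.9]
force: [0.1, -0.3, 0.0]
grip_width: 0.0307
top crop origin 372 130 scale 3.2916666666666665
side crop origin 259 93 scale 3.2916666666666665
TCP in pocket frame [  1.4  -0.  130.9]
top 57 x [-31.9 -31.8 -31.3 -25.3 -19.9] y [-11.1  -7.6   7.6  16.1  16.5] zmax 71.53476114307728
   z18 10 x -31.916318471771607 -25.78662869672859 y -9.092008175704944 16.099080273936675
   z26 8 x -31.89160768351778 -27.235828823246298 y -12.7567878777983 16.481949457793565
   z34 6 x -31.76197165152292 -22.47496132325103 y -5.024219342673132 16.208966460296523
   z42 11 x -31.87528182103499 -23.255477843413978 y -11.259845205007306 16.443064534317042
   z50 7 x -31.901871614203465 -18.976485865049916 y -6.806407534576452 16.681080229175503
   z58 11 x -31.847948854408262 -19.780670346490478 y -9.917158836728191 16.36435622623563
   z66 4 x -31.573003142839866 -25.677535826806455 y -2.793080590366354 15.497389211033832
side 339 x [-27.8 -21.6   5.2  31.2  32.3] y [-3.3 11.3 15.4 18.1 19.3] zmax 73.88231462895988
   z18 48 x -27.848551567833013 32.762605793561875 y -5.058478396327725 19.436661553175334
   z26 51 x -28.84551371398555 32.19696154797369 y -5.33276887669852 19.91549414668235
   z34 50 x -26.975262311149233 32.44194840883504 y -3.6622342322451926 19.295746329421046
   z42 44 x -28.90858965347455 32.98897865422597 y -3.4889037955782105 19.25739223023006
   z50 51 x -27.88740273601124 32.2745289822141 y -9.195640355048358 19.76222896828316
   z58 47 x -26.999827351701025 32.43318669990242 y -9.642621519430547 19.04261508791068
   z66 48 x -27.799978534604442 33.06008799167885 y -1.2524515723487322 20.83805142744433
```

View pics/c2.png

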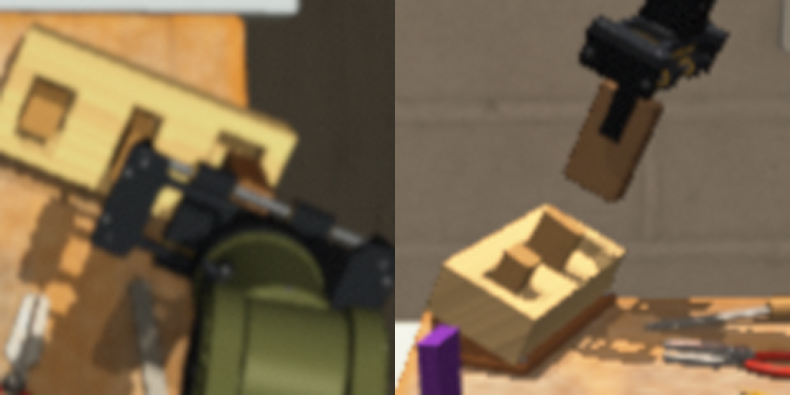

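```bash
python3 -m pendant '[{"rx":0,"ry":0,"rz":0,"tx":1.5,"ty":0,"tz":18,"jaw":24},{"rx":0,"ry":0,"rz":0,"tx":0,"ty":0,"tz":18,"jaw":24},{"rx":0,"ry":0,"rz":0,"tx":0,"ty":0,"tz":10,"jaw":24},{"rx":0,"ry":0,"rz":0,"tx":0,"ty":0,"tz":0,"jaw":24},{"rx":0,"ry":0,"rz":0,"tx":0,"ty":0,"tz":0,"jaw":24},{"rx":0,"ry":0,"rz":0,"tx":0,"ty":0,"tz":0,"jaw":24}]' 30
python3 look.py c3 "[.56,-.24,.12]" 50
python3 chk.py c3 18 68 cork
```

```text
time_s: 28.02
tool_pos: [0.5309, -0.2452, 0.1553]
tool_rot: [179.9, 25.0, 156.9]
force: [-0.6, -0.1, 1.2]
grip_width: 0.0308
top crop origin 385 132 scale 3.95
side crop origin 263 103 scale 3.95
TCP in pocket frame [-0.   0.1 85.2]
top 47 x [-31.7 -31.1 -30.4 -24.9 -21. ] y [-9.7 -7.9  6.5 16.  16.6] zmax 67.28642297908183
side 271 x [-27.2 -20.6   6.9  31.4  32.9] y [-2.4 11.  15.1 18.  19.8] zmax 67.07100372470197
```

View pics/c3.png

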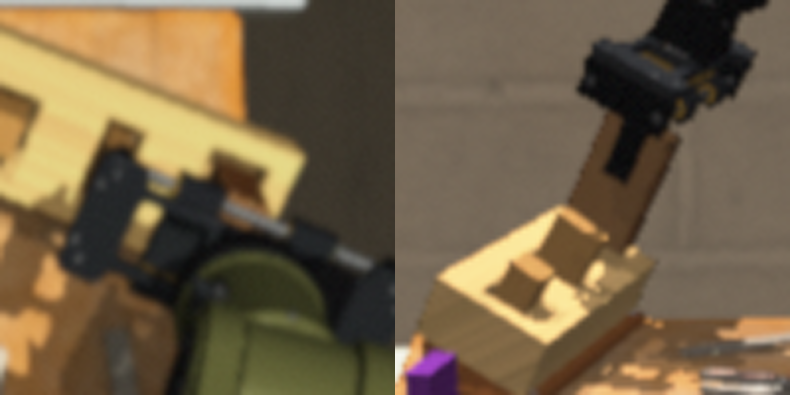

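```bash
python3 -m pendant '[{"rx":0,"ry":0,"rz":0,"tx":0,"ty":0,"tz":4,"jaw":24},{"rx":0,"ry":0,"rz":0,"tx":0,"ty":0,"tz":4,"jaw":24},{"rx":0,"ry":0,"rz":0,"tx":0,"ty":0,"tz":3,"jaw":24},{"rx":0,"ry":0,"rz":0,"tx":0,"ty":0,"tz":3,"jaw":24},{"rx":0,"ry":0,"rz":0,"tx":0,"ty":0,"tz":3,"jaw":24},{"rx":0,"ry":0,"rz":0,"tx":0,"ty":0,"tz":0,"jaw":24},{"rx":0,"ry":0,"rz":0,"tx":0,"ty":0,"tz":0,"jaw":24}]' 30
python3 - <<'E'
from h import *; from cell import env
o=env.get_obs(); print(rackR().T@(o['tool_pos']-pocket('cork'))*1000, rackR().T@o['force'])
E
```

```text
time_s: 28.7
tool_pos: [0.537, -0.2479, 0.1387]
tool_rot: [179.9, 24.9, 156.9]
force: [-0.1, -0.1, -0.9]
grip_width: 0.0309
[-1.1287606  -0.09679677 67.18752054] [-0.47335975 -0.1632171  -0.8119504 ]
```

```bash
python3 -m pendant '[{"rx":0,"ry":0,"rz":0,"tx":-0.5,"ty":0,"tz":4,"jaw":24},{"rx":0,"ry":0,"rz":0,"tx":0,"ty":0,"tz":4,"jaw":24},{"rx":0,"ry":0,"rz":0,"tx":0,"ty":0,"tz":4,"jaw":24},{"rx":0,"ry":0,"rz":0,"tx":0,"ty":0,"tz":3,"jaw":24},{"rx":0,"ry":0,"rz":0,"tx":0,"ty":0,"tz":0,"jaw":24},{"rx":0,"ry":0,"rz":0,"tx":0,"ty":0,"tz":0,"jaw":24}]' 30
python3 -m pendant '[{"rx":0,"ry":0,"rz":0,"tx":0,"ty":0,"tz":4,"jaw":24},{"rx":0,"ry":0,"rz":0,"tx":0,"ty":0,"tz":4,"jaw":24},{"rx":0,"ry":0,"rz":0,"tx":0,"ty":0,"tz":3,"jaw":24},{"rx":0,"ry":0,"rz":0,"tx":0,"ty":0,"tz":0,"jaw":24},{"rx":0,"ry":0,"rz":0,"tx":0,"ty":0,"tz":0,"jaw":24}]' 30
python3 - <<'E'
from h import *; from cell import env
o=env.get_obs(); print(rackR().T@(o['tool_pos']-pocket('cork'))*1000, rackR().T@o['force'])
E
```

```text
time_s: 29.2
tool_pos: [0.5432, -0.2506, 0.1253]
tool_rot: [179.9, 24.9, 156.9]
force: [0.7, -0.4, -0.4]
grip_width: 0.0309
time_s: 29.62
tool_pos: [0.5476, -0.2524, 0.1157]
tool_rot: [179.9, 25.0, 156.9]
force: [0.0, -0.5, -0.3]
grip_width: 0.0307
[-0.41185129 -0.10023796 41.44489773] [ 0.07062421 -0.45243889 -0.31787269]
```

```bash
python3 -m pendant '[{"rx":0,"ry":0,"rz":0,"tx":0,"ty":0,"tz":3,"jaw":24},{"rx":0,"ry":0,"rz":0,"tx":0,"ty":0,"tz":2,"jaw":24},{"rx":0,"ry":0,"rz":0,"tx":0,"ty":0,"tz":0,"jaw":24},{"rx":0,"ry":0,"rz":0,"tx":0,"ty":0,"tz":0,"jaw":24}]' 30
python3 -m pendant '[{"rx":0,"ry":0,"rz":0,"tx":0,"ty":0,"tz":1,"jaw":24},{"rx":0,"ry":0,"rz":0,"tx":0,"ty":0,"tz":1,"jaw":24},{"rx":0,"ry":0,"rz":0,"tx":0,"ty":0,"tz":0,"jaw":24},{"rx":0,"ry":0,"rz":0,"tx":0,"ty":0,"tz":0,"jaw":24}]' 30
python3 - <<'E'
from h import *; from cell import env
o=env.get_obs(); print(rackR().T@(o['tool_pos']-pocket('cork'))*1000, rackR().T@o['force'])
E
```

```text
time_s: 29.95
tool_pos: [0.5495, -0.2532, 0.1111]
tool_rot: [179.9, 25.0, 156.9]
force: [0.6, 0.9, -0.8]
grip_width: 0.0309
time_s: 30.28
tool_pos: [0.5503, -0.2535, 0.1093]
tool_rot: [179.9, 25.0, 156.9]
force: [0.3, 0.3, 0.1]
grip_width: 0.0309
[-4.27652801e-01  8.13703322e-03  3.44291679e+01] [0.17573217 0.41730222 0.00953208]
```

```bash
python3 -m pendant '[{"rx":0,"ry":0,"rz":0,"tx":0,"ty":0,"tz":1,"jaw":24},{"rx":0,"ry":0,"rz":0,"tx":0,"ty":0,"tz":1,"jaw":24},{"rx":0,"ry":0,"rz":0,"tx":0,"ty":0,"tz":0,"jaw":24},{"rx":0,"ry":0,"rz":0,"tx":0,"ty":0,"tz":0,"jaw":24}]' 30
python3 - <<'E'
from h import *; from cell import env
o=env.get_obs(); print(rackR().T@(o['tool_pos']-pocket('cork'))*1000, rackR().T@o['force'])
E
```

```text
time_s: 30.62
tool_pos: [0.5509, -0.2538, 0.109]
tool_rot: [179.7, 24.9, 156.8]
force: [-21.5, 8.6, 29.2]
grip_width: 0.0309
[-0.0427434  -0.04477415 33.9036975 ] [-8.65852316 -0.50441647 36.26286799]
```

Bottom contact at 33.9 mm against the expected 34.5. Release.

```bash
python3 -m pendant '[{"rx":0,"ry":0,"rz":0,"tx":0,"ty":0,"tz":-1.5,"jaw":48},{"rx":0,"ry":0,"rz":0,"tx":0,"ty":0,"tz":0,"jaw":48},{"rx":0,"ry":0,"rz":0,"tx":0,"ty":0,"tz":0,"jaw":48},{"rx":0,"ry":0,"rz":0,"tx":0,"ty":0,"tz":-10,"jaw":48},{"rx":0,"ry":0,"rz":0,"tx":0,"ty":0,"tz":-20,"jaw":48},{"rx":0,"ry":0,"rz":0,"tx":0,"ty":0,"tz":-25,"jaw":48},{"rx":0,"ry":0,"rz":0,"tx":0,"ty":0,"tz":-30,"jaw":48},{"rx":0,"ry":0,"rz":0,"tx":0,"ty":0,"tz":-15,"jaw":48},{"rx":0,"ry":0,"rz":0,"tx":0,"ty":0,"tz":0,"jaw":48},{"rx":0,"ry":0,"rz":0,"tx":0,"ty":0,"tz":0,"jaw":48},{"rx":0,"ry":0,"rz":0,"tx":0,"ty":0,"tz":0,"jaw":48}]' 30
python3 look.py e1 "[.58,-.2,.11]" 70
python3 - <<'E'
from h import *; from cell import env
o=env.get_obs(); print(o['tool_pos'],o['qpos'])
M=rackR()
for k in('small','flat','cork'):
  p=pocket(k)
  for n in('side',):
    C=cloud(np.load(f'e1_{n}.npz')).reshape(-1,3); C=C[np.isfinite(C[:,0])]; q=(C-p)@M*1000
    q=q[(abs(q[:,0])<48)&(abs(q[:,1])<22)&(q[:,2]<85)]
    print(k,n)
    for z in range(6,84,6):
        s=q[(q[:,2]>=z)&(q[:,2]<z+6)]
        if len(s)>3: print("  ",z,len(s),"x %.1f %.1f y %.1f %.1f"%(s[:,0].min(),s[:,0].max(),s[:,1].min(),s[:,1].max()))
E
```

```text
time_s: 31.53
tool_pos: [0.5113, -0.2372, 0.1986]
tool_rot: [179.9, 24.9, 156.9]
force: [-0.4, 0.5, 0.1]
grip_width: 0.048
top crop origin 348 105 scale 2.8214285714285716
side crop origin 237 89 scale 2.8214285714285716
[ 0.51105809 -0.23718075  0.19803043] [-31.22985368 -14.92195094  47.49504055 121.10037216  18.64801242
  45.33533213  74.23219071]
small side
   6 15 x -20.9 7.6 y -8.7 16.2
   12 27 x -21.5 7.2 y -11.0 17.6
   18 20 x -21.8 7.6 y -11.6 15.7
   24 42 x -21.6 4.8 y -14.5 16.7
   30 14 x -19.4 3.7 y -10.8 14.6
flat side
   6 24 x -27.6 14.7 y 0.2 11.0
   12 23 x -27.8 12.6 y -6.8 13.6
   18 28 x -28.5 13.5 y -5.2 13.4
   24 25 x -29.1 12.1 y 2.0 10.9
   30 22 x -29.2 10.7 y -4.1 12.2
   36 26 x -30.9 11.9 y -1.9 14.5
   42 42 x -30.7 10.9 y -8.9 11.7
cork side
   6 12 x -33.1 -16.5 y -0.6 20.1
   12 11 x -33.6 -16.2 y -2.0 17.7
   18 24 x -33.0 27.5 y -6.4 17.6
   24 30 x -33.2 25.6 y 0.6 19.3
   30 39 x -33.6 26.7 y -11.0 19.9
   36 31 x -32.6 27.8 y 5.6 17.9
   42 36 x -33.4 28.3 y -5.3 18.8
   48 35 x -33.1 25.9 y -6.7 19.8
   54 36 x -33.4 27.9 y 0.4 20.4
   60 74 x -32.4 25.6 y -15.4 20.4
```

View pics/e1.png

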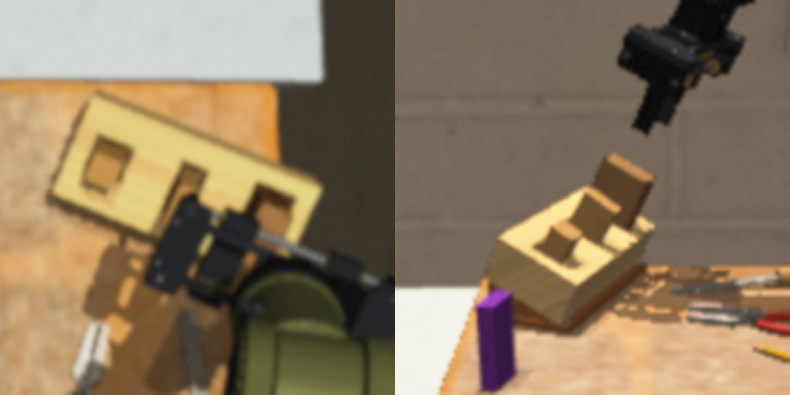

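```bash
python3 -m pendant '[{"rx":0,"ry":0,"rz":0,"tx":0,"ty":0,"tz":0,"jaw":48},{"rx":0,"ry":0,"rz":0,"tx":0,"ty":0,"tz":0,"jaw":48},{"rx":0,"ry":0,"rz":0,"tx":0,"ty":0,"tz":0,"jaw":48},{"rx":0,"ry":0,"rz":0,"tx":0,"ty":0,"tz":0,"jaw":48},{"rx":0,"ry":0,"rz":0,"tx":0,"ty":0,"tz":0,"jaw":48},{"rx":0,"ry":0,"rz":0,"tx":0,"ty":0,"tz":0,"jaw":48},{"rx":0,"ry":0,"rz":0,"tx":0,"ty":0,"tz":0,"jaw":48},{"rx":0,"ry":0,"rz":0,"tx":0,"ty":0,"tz":0,"jaw":48}]' 30
python3 look.py e2 "[.58,-.2,.11]" 70
python3 - <<'E'
from h import *
M=rackR()
for k,h in(('small',30),('flat',45),('cork',65)):
  p=pocket(k)
  for e in('e1','e2'):
    C=cloud(np.load(f'{e}_side.npz')).reshape(-1,3); C=C[np.isfinite(C[:,0])]; q=(C-p)@M*1000
    q=q[(abs(q[:,0])<48)&(abs(q[:,1])<22)&(q[:,2]<85)&(q[:,2]>8)]
    t=q[q[:,2]>h-4]; s=np.polyfit(t[:,0],t[:,2],1)
    print(k,e,len(q),q.mean(0).round(2),"top z at block middle x %.1f"%np.median(t[:,2]),"top-face slope deg %.1f"%np.degrees(np.arctan(s[0])))
a=cv2.imread('pics/top0.png'); b=np.load('e2_top.npz')['img'][:,:,::-1]; d=np.load('e2_side.npz')['img'][:,:,::-1]
cv2.imwrite('pics/cmp.png',np.hstack([a[125:300,150:460],b[125:300,150:460]])); cv2.imwrite('pics/e2s.png',d)
for n,(u,v) in dict(pliers=(380,230),key=(198,150)).items():
    print(n, np.abs(a[v-14:v+14,u-14:u+14].astype(int)-b[v-14:v+14,u-14:u+14]).mean())
E
```

```text
time_s: 32.3
tool_pos: [0.5117, -0.2372, 0.1996]
tool_rot: [179.9, 25.0, 156.9]
force: [0.1, -0.4, -0.1]
grip_width: 0.048
top crop origin 348 105 scale 2.8214285714285716
side crop origin 237 89 scale 2.8214285714285716
small e1 111 [-9.29  7.16 22.47] top z at block middle x 29.3 top-face slope deg 3.3
small e2 113 [-9.42  7.43 22.45] top z at block middle x 29.2 top-face slope deg 3.4
flat e1 181 [-9.41  7.04 29.59] top z at block middle x 44.2 top-face slope deg 2.6
flat e2 181 [-9.03  7.12 29.41] top z at block middle x 44.0 top-face slope deg 4.3
cork e1 323 [-6.58 11.81 43.69] top z at block middle x 62.8 top-face slope deg -0.0
cork e2 322 [-6.48 11.85 43.7 ] top z at block middle x 62.6 top-face slope deg -0.6
pliers 28.60374149659864
key 7.269982993197279
```

View pics/cmp.png

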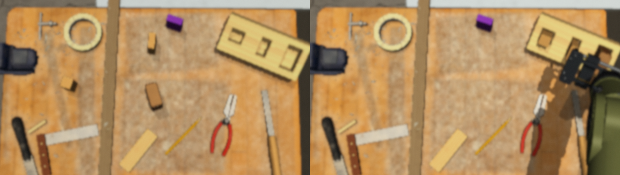

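View pics/e2.png

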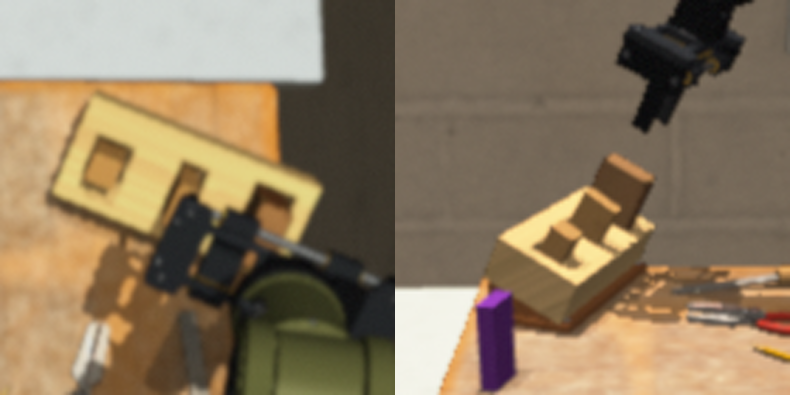

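All three blocks stand still in their pockets: side view at (562,240), (597,207) and (628,185). The pliers (222,125 before, 532−310=222 now) and the chuck key have not moved; the pixel change at the pliers is the arm's shadow. Handing in.

```bash
python3 -c "
from cell import env
print(env.sign_off())"
```

```text
the job is handed in; nothing more can be done
None
```

All three sanding blocks are in the rack, in the order small, flat, cork. Each stands on end in its own pocket and is released, and I handed the job in at about 32 s of the 61 s allowed.

- **Seating:** each block went down until it met the pocket floor with 22–36 N, within 1 mm of the expected depth. The final images, 0.8 s apart, show them standing still, about 29, 44 and 63 mm above the rack face (nominal 30, 45 and 65). The side camera reads about 3 mm low, which covers most of that gap.
- **Lean:** after release the small and flat blocks settled about 3–5° towards the low side, within the play of their pockets. The cork block stands straight.
- **Other objects:** the pliers, the chuck key and the purple block look unmoved. A pixel comparison flagged a change at the pliers, but that was the arm's shadow; the outline had not shifted.
- **Camera disagreement:** the two cameras differed by 1–4 mm on positions. I corrected for this using the known heights, and no block touched a pocket rim on the way in.
- **Limits:** forces read between moves stayed at 37 N or less. No joint was past its range when I checked, though joint 2 came within about 0.6° of its lower limit during the flat block's transfer.

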